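Find the 200 g check weight and set it on the balance

TASK

The balance is due its daily check: one of the three closed, look-alike weight cases holds the 200 g weight, the biggest of the three knobbed weights, so lift lids and check what is inside until you have found it. Set the 200 g weight down gently on the empty balance pan, without dropping it or leaning on the pan. Leave the 100 g and 50 g weights in their cases, every lid shut, and the other things on the bench where they are.

Things in the scene. Friction and masses are not known exactly. Their poses are not given: they have to be found in the camera images.
- case_a: Weight case, one of three look-alikes fixed on the bench: grey base, blue hinged lid, 100 x 100 mm, 68 mm tall shut (base 38, lid 30, walls 4 mm). Origin: centre of its underside. x axis: from the lip side to the hinge side (the lip is on the robot's side, turned somewhat to its right); z up. Inside: 92 x 92 mm, black foam with its top 18 mm above the underside. Holds one of the three weights; which one is unknown.
- case_a_recess (a point): Centre of case a's recess floor, 10 mm above the bench (34 mm wide, 8 mm deep in the foam). A steel weight with a knob on top stands upright here, up to 4 mm off centre. Body diameter x height, knob diameter, overall height in mm: 200 g: 30 x 30, 18, 44; 100 g: 24 x 24, 14, 34; 50 g: 19 x 19, 11, 28. Width, height or weight tells them apart.
- lid_a_hinge (a point): Hinge line of lid a, middle, 38 mm above the bench at the case's far edge, 50 mm from the case's centre; axes as the case's.
- lid_a_lip (a point): Finger lip of lid a: a blue tab 64 mm wide and 4 mm thick that juts 14 mm out of the case front at the lid's lower edge. The point is on its underside at mid-jut, 107 mm from the hinge line, 38 mm above the bench when shut (free space below it). Moves with the lid.
- lid_a (a joint): Angle of lid a in rad: 0 shut, grows as the lip swings up and away, 1.75 fully open (leaning back past upright). 90 g, a free hinge: below about 1.1 it falls shut, above about 1.3 it falls open and stays.
- case_b: Weight case, one of three look-alikes fixed on the bench: grey base, blue hinged lid, 100 x 100 mm, 68 mm tall shut (base 38, lid 30, walls 4 mm). Origin: centre of its underside. x axis: from the lip side to the hinge side (the lip is on the robot's side, turned somewhat to its right); z up. Inside: 92 x 92 mm, black foam with its top 18 mm above the underside. Holds one of the three weights; which one is unknown.
- case_b_recess (a point): Centre of case b's recess floor, 10 mm above the bench (34 mm wide, 8 mm deep in the foam). A steel weight with a knob on top stands upright here, up to 4 mm off centre. Body diameter x height, knob diameter, overall height in mm: 200 g: 30 x 30, 18, 44; 100 g: 24 x 24, 14, 34; 50 g: 19 x 19, 11, 28. Width, height or weight tells them apart.
- lid_b_hinge (a point): Hinge line of lid b, middle, 38 mm above the bench at the case's far edge, 50 mm from the case's centre; axes as the case's.
- lid_b_lip (a point): Finger lip of lid b: a blue tab 64 mm wide and 4 mm thick that juts 14 mm out of the case front at the lid's lower edge. The point is on its underside at mid-jut, 107 mm from the hinge line, 38 mm above the bench when shut (free space below it). Moves with the lid.
- lid_b (a joint): Angle of lid b in rad: 0 shut, grows as the lip swings up and away, 1.75 fully open (leaning back past upright). 90 g, a free hinge: below about 1.1 it falls shut, above about 1.3 it falls open and stays.
- case_c: Weight case, one of three look-alikes fixed on the bench: grey base, blue hinged lid, 100 x 100 mm, 68 mm tall shut (base 38, lid 30, walls 4 mm). Origin: centre of its underside. x axis: from the lip side to the hinge side (the lip is on the robot's side, turned somewhat to its right); z up. Inside: 92 x 92 mm, black foam with its top 18 mm above the underside. Holds one of the three weights; which one is unknown.
- case_c_recess (a point): Centre of case c's recess floor, 10 mm above the bench (34 mm wide, 8 mm deep in the foam). A steel weight with a knob on top stands upright here, up to 4 mm off centre. Body diameter x height, knob diameter, overall height in mm: 200 g: 30 x 30, 18, 44; 100 g: 24 x 24, 14, 34; 50 g: 19 x 19, 11, 28. Width, height or weight tells them apart.
- lid_c_hinge (a point): Hinge line of lid c, middle, 38 mm above the bench at the case's far edge, 50 mm from the case's centre; axes as the case's.
- lid_c_lip (a point): Finger lip of lid c: a blue tab 64 mm wide and 4 mm thick that juts 14 mm out of the case front at the lid's lower edge. The point is on its underside at mid-jut, 107 mm from the hinge line, 38 mm above the bench when shut (free space below it). Moves with the lid.
- lid_c (a joint): Angle of lid c in rad: 0 shut, grows as the lip swings up and away, 1.75 fully open (leaning back past upright). 90 g, a free hinge: below about 1.1 it falls shut, above about 1.3 it falls open and stays.
- balance: White top-loading balance, 200 mm wide, 310 mm deep, housing 64 mm high, fixed. Origin: on the bench, straight under the pan's centre; its display and keys are on the -x side.
- pan_top (a point): Centre of the top face of the balance's round steel pan (120 mm diameter, 4 mm thick), 82 mm above the bench when empty.
- pan (a joint): How far the sprung pan has sunk, in m: 0 when empty, 1500 N/m, so 0.00131 under 200 g, 0.00065 under 100 g, 0.00033 under 50 g; its stop is at 0.008. Beyond 0.004 (6 N) the load cell is overloaded.
- dropper_bottle_mid (a point): Amber dropper bottle, black top, 36 mm diameter, 103 mm tall, bystander. Point: its centre, half-way up.
- flask_mid (a point): Glass conical flask, 84 mm at the foot, 115 mm tall, bystander. Point: its centre, half-way up.
- red_cap_jar_mid (a point): White jar with red cap, 60 mm diameter, 90 mm tall, bystander. Point: its centre, half-way up.
- pipette_bulb_mid (a point): Red rubber pipette bulb standing, 56 mm diameter, 92 mm tall, bystander. Point: its centre, half-way up.
- vial_mid (a point): Glass vial with white cap, 28 mm diameter, 57 mm tall, bystander. Point: its centre, half-way up.
- wash_bottle_mid (a point): White wash bottle with red cap, 68 mm diameter, 164 mm to the cap, bystander. Point: its centre, half-way up.
Not all that is in view belongs to the job. Leave any yellow look-alike of the case_c alone.

How it is judged:
By the outcome, as a careful person would: the job done as asked, in the order asked, and still so for the second after the job is handed in, with the robot touching nothing.
It also fails if it takes over 72 s, if anything falls off the work surface, if the arm or the gripper's body presses on something with over 40 N, if the wrist force passes 120 N, or if a joint passes its speed limit or range.

ROBOT

A 6-joint arm with a two-finger parallel gripper is mounted at the origin on the work surface. World frame = base frame: x ahead of the robot, y to its left, z up, the work surface at z = 0. Lengths are in m, angles in rad, forces in N, time in s.
With the tool pointing down it reaches from about 0.3 to 0.75 m from the base axis. Payload 8.5 kg.
Tool frame: the origin (TCP) lies midway between the tips of the shut fingers; the grasp point (between the pads) lies 19 mm behind it (env.hold_point_z is the z of the grasp point in the tool frame, in m); z points along the fingers, y is the direction in which the jaws open and shut (so a half turn about z gives the same grasp; the last joint's range is limited). The gripper opens to 85 mm and grips with 20 to 120 N. Pads are 22 mm wide; open, the fingers measure 114 mm over their backs; the gripper's body (76 mm by 85 mm) begins 54 mm behind the grasp point. The pads swing forward as they close: fully open they stand 13 mm farther back than shut.
Start: joints at [-1.542, 0.381, 1.297, -0, 1.464, -0.215], TCP at [0.133, -0.534, 0.231] pointing down, gripper open.
Joint ranges: [-3.11, 3.11], [-0.89, 2.33], [0.22, 2.48], [-1.42, 4.56], [0.17, 2.85], [-2.88, 2.88]. Speed limits (rad/s): [2.39, 2.39, 3.14, 3.14, 3.14, 3.14].

INTERFACE

Orientations are given as a unit quaternion [x, y, z, w].
In Python, from rig import env, grab_frame, camera_model, models gives the robot as it stands.
- The arm moves only by the tool carry_out, never from a script. Its argument "steps" is a list of rows, each an object with "travel": the shift along the tool's x, y, z in m, a list of three; "rotation": the turn, a rotation vector about the tool's x, y, z in rad, a list of three. A call has exactly 8 rows; each row shifts and turns the commanded pose from where the row before left it, along the tool's axes as they then stand; what a row does not reach is not made up. A row lasts 1/10 s, in which the tool goes at most 50 mm and 8.59 degrees, less where a joint would pass 70% of its speed; a pose out of reach is approached as far as the arm can. A call with a gripper value outside its range is refused whole. "grip" is the opening, from 0 (shut) to 1 (fully open), set as the call begins (left out, the last holds). The fingers move at their own pace and stop on an object; "grip_force" is the grip in N (left out, the last holds). Time passes only in rows, so rows that do not move let the fingers close, or fill a call up. It gives the time, the measured TCP pose, the force and the opening at its end, in the units of the state.
- env.sense(): the state, without advancing time (a new reading comes with each control period).
- grab_frame(name): name is "scene" or "top" or "wrist"; returns (picture, depth): 480x640x3 uint8, blue, green, red; 480x640 float32, m along the optical axis (not along the pixel's ray), 0 where there is no reading.
- camera_model(name): a dict with "K" (3x3 intrinsics, pixels), "pose" (4x4, takes a point from camera to world coordinates). Camera axes: x right, y down, z forward; pixel columns grow to the right and rows downward; lengths in m; the calibration is good to about 2 mm. A picture is of the moment at which its call begins: read the wrist's pose just before it. camera_model takes no time and is no camera call; for the wrist camera it gives the pose at the moment of the call.
- env.close_job(): hands the job in, once; it reports no verdict.
Trained networks look in the newest picture that a camera, given by its name, has taken for a name from the list of things; names that differ only in an ending like _2 or _b are one class to them, and where a whole thing is asked for, a point or a joint stands for the part that bears it (a point fixed in the world has none). Each returns a list of dicts, best first, with "confidence" (0 to 1); they miss things now and then, are a little off and sometimes report something else, mostly with a low value. They report only what shows in the picture. A call takes as long as a camera call. They do not tell look-alikes from the thing itself.
- models.find_in(target, camera): "uv" ([column, row] in pixels, amid what is visible of it).
- models.landmark_of(target, camera): "uv" ([column, row] in pixels: a listed point, or the origin of a listed thing).
The state is a dict: "time_s": time; "q": joint angles; "dq": joint speeds; "joint_efforts": joint torques, N m; "position": TCP position; "eef_rot": TCP orientation; "wrist_force": force on the tool from outside, world axes, zero at the start; "wrist_torque": the same for the moment, N m; "opening": finger opening in m.
Only numpy, scipy, OpenCV 4.12 (cv2) and the standard library are available. Lean on these libraries where they do the work, as an engineer would, in place of code of your own. Each camera call takes 0.05 s, during which the arm holds its last target.

## Working session

There is one attempt and no reset: what is moved stays moved. The work goes in short steps, Python scripts to look and compute and a tool call to move; the robot and the scene stay as the last step left them, time stands still between calls to the robot, and variables do not carry over. Pictures are saved under pics/ and viewed, and the job is handed in when it is done.

Besides the shell and the picture viewer there is one more tool, called after "Call:" as a command line: name --argument value ..., lists and objects as JSON in quotes. carry_out: Moves the arm, as the interface text tells. Its arguments: {"type":"object","properties":{"steps":{"type":"array"},"grip":{"type":"number"},"grip_force":{"type":"number"}},"required":["steps"]}

```bash
ls; mkdir -p pics
python3 - <<'E'
from rig import env, grab_frame, camera_model, models
import cv2,numpy as np
print(env.sense()['time_s'], getattr(env,'hold_point_z',None))
for n in ["scene","top"]:
    p,d=grab_frame(n); cv2.imwrite(f"pics/{n}0.png",p); np.savez(f"{n}0.npz",p=p,d=d,K=camera_model(n)["K"],T=camera_model(n)["pose"])
    print(n,np.round(camera_model(n)["K"],1).tolist(),np.round(camera_model(n)["pose"],3).tolist())
print(env.sense()['time_s'], env.sense()['position'],env.sense()['eef_rot'])
E
```

```text
pics
0.0 -0.0187
scene [[508.5, 0.0, 328.2], [0.0, 508.5, 234.1], [0.0, 0.0, 1.0]] [[0.248, 0.625, -0.74, 1.247], [0.968, -0.178, 0.174, -0.147], [-0.023, -0.76, -0.649, 0.691], [0.0, 0.0, 0.0, 1.0]]
top [[473.4, 0.0, 320.3], [0.0, 473.4, 243.5], [0.0, 0.0, 1.0]] [[-0.012, -0.998, 0.064, 0.475], [-1.0, 0.012, -0.0, 0.024], [-0.001, -0.064, -0.998, 1.23], [0.0, 0.0, 0.0, 1.0]]
0.1 [ 0.13275928 -0.53348502  0.23079477] [ 9.92579547e-01  1.21595447e-01  7.33425039e-05 -6.20945108e-04]
```

View pics/scene0.png

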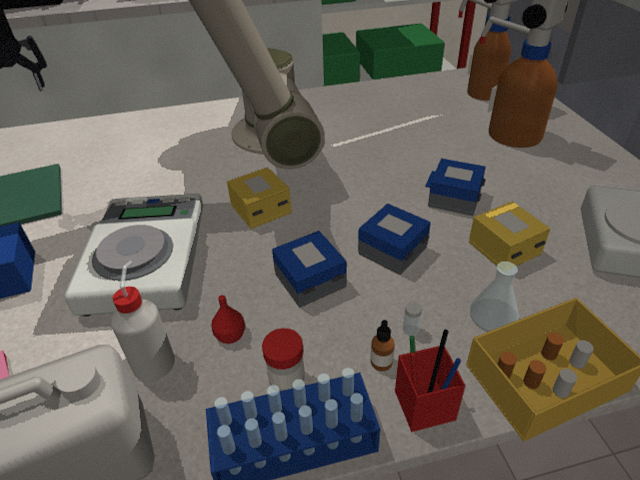

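View pics/top0.png

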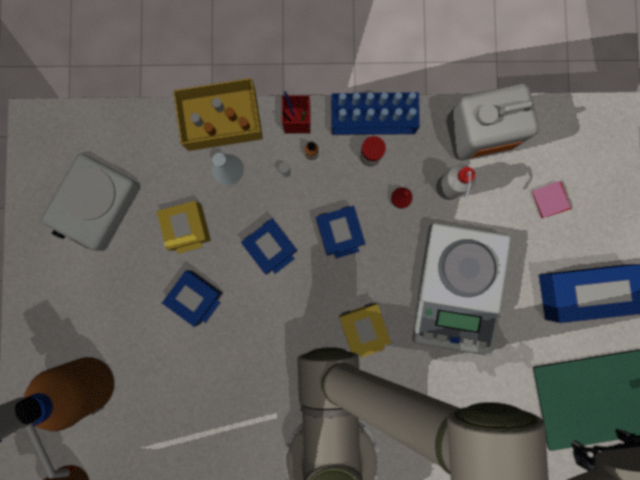

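The three blue cases are at top pixels (192,297), (268,245) and (341,231). The yellow ones at (182,226) and (365,330) are decoys. The balance pan is at (468,267). Next I'll measure them.

```bash
cat > h.py <<'E'
import numpy as np,cv2
def cloud(d,K,T):
    v,u=np.mgrid[:480,:640]
    P=np.stack([(u-K[0,2])/K[0,0]*d,(v-K[1,2])/K[1,1]*d,d],-1)
    return P@T[:3,:3].T+T[:3,3]
E
python3 - <<'E'
from h import *
for n,seeds in (("top",[(192,297),(268,245),(341,231)]),("scene",[(458,185),(394,235),(310,265)])):
    z=np.load(n+"0.npz");p,d=z['p'],z['d'];W=cloud(d,z['K'],z['T'])
    hsv=cv2.cvtColor(p,cv2.COLOR_BGR2HSV)
    m=((hsv[...,0]>105)&(hsv[...,0]<130)&(hsv[...,1]>120)&(d>0)).astype(np.uint8)
    nl,lab,st,ce=cv2.connectedComponentsWithStats(m)
    for s in seeds:
        # nearest comp
        best=min([i for i in range(1,nl) if st[i,4]>300],key=lambda i:np.hypot(*(ce[i]-s)))
        mm=lab==best
        X=W[mm]
        top=X[(X[:,2]>0.060)&(X[:,2]<0.076)]
        lip=X[(X[:,2]>0.034)&(X[:,2]<0.050)]
        r=cv2.minAreaRect((top[:,:2]*1000).astype(np.float32))
        print(n,s,len(top),len(lip),'ztop',np.median(top[:,2]).round(4),'rect',np.round(r[0],1),np.round(r[1],1),round(r[2],1),'lip',np.median(lip,0).round(4))
z=np.load("top0.npz");p,d=z['p'],z['d'];W=cloud(d,z['K'],z['T'])
c=W[250:285,450:485].reshape(-1,3);print('pan z',np.percentile(c[:,2],[5,50,95]))
m=np.zeros((480,640),bool);m[230:305,430:510]=1
m&=(W[...,2]>0.078)&(W[...,2]<0.09)
r=cv2.minEnclosingCircle((W[m][:,:2]*1000).astype(np.float32));print(r)
E
```

```text
top (192, 297) 1201 156 ztop 0.0673 rect [419.9 344.1] [ 99.4 100.2] 54.1 lip [0.391  0.3023 0.0422]
top (268, 245) 1119 113 ztop 0.0673 rect [545.9 151.8] [99.4 95.4] 36.8 lip [0.501  0.1182 0.0417]
top (341, 231) 1122 110 ztop 0.0673 rect [582.8 -25. ] [99.9 97. ] 15.6 lip [ 0.5293 -0.0405  0.0416]
scene (458, 185) 1017 275 ztop 0.0672 rect [419.2 342.8] [ 99.6 106.2] 54.1 lip [0.4518 0.309  0.0432]
scene (394, 235) 1465 261 ztop 0.0675 rect [546.5 148.8] [101.2 104.5] 37.2 lip [0.5813 0.1233 0.0445]
scene (310, 265) 1753 261 ztop 0.0678 rect [583.  -29.1] [103.8 100.2] 15.9 lip [ 0.6274 -0.0371  0.0449]
pan z [0.07768048 0.08141381 0.08500411]
((486.351318359375, -336.1032409667969), 60.59023666381836)
```

Run:
```python
from rig import env, grab_frame, camera_model, models
from h import *
import cv2
z=np.load('top0.npz')
for t in ["case_a","lid_a_lip","lid_a_hinge","case_a_recess","pan_top"]:
    for cam in ["top"]:
        print(t,cam,[(np.round(o['uv'],1).tolist(),round(o['confidence'],2)) for o in models.landmark_of(t,cam)])
p=z['p'][190:340,140:390];cv2.imwrite('pics/crop0.png',cv2.resize(p,None,fx=3.2,fy=3.2,interpolation=cv2.INTER_CUBIC))
```

```text
case_a top [([364.6, 325.3], 0.94), ([185.7, 227.4], 0.91), ([270.1, 245.0], 0.73), ([195.3, 296.8], 0.63), ([336.7, 231.9], 0.63)]
lid_a_lip top [([211.5, 311.2], 0.97), ([283.9, 264.8], 0.47)]
lid_a_hinge top [([178.0, 285.2], 0.79)]
case_a_recess top [([195.5, 297.5], 0.98)]
pan_top top [([467.4, 264.1], 0.6)]
```

View pics/crop0.png

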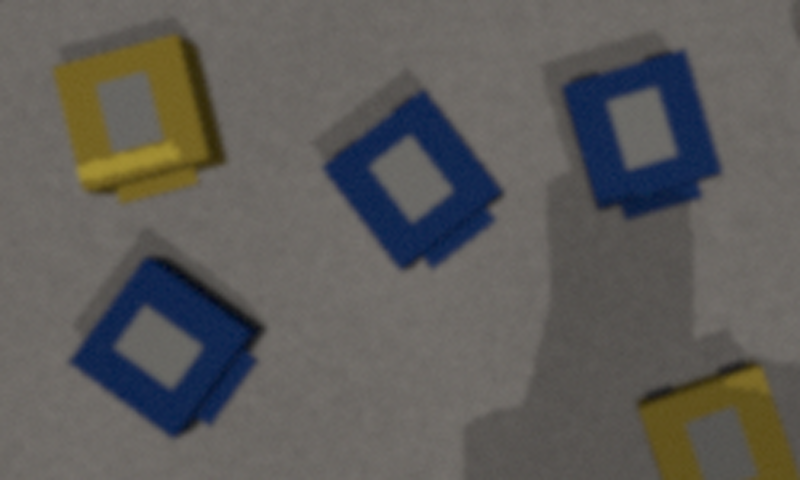

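```bash
cat >> h.py <<'E'
from scipy.spatial.transform import Rotation as R
CASES={1:((.4195,.344),np.radians(54.1)),2:((.5462,.1505),np.radians(37.)),3:((.583,-.0265),np.radians(15.8))}
def tool_R(psi,al,flip=False):
    # z tilted forward by al toward case x axis; tool y along hinge
    c,s=np.cos(psi),np.sin(psi)
    z=np.array([c*np.sin(al),s*np.sin(al),-np.cos(al)])
    y=np.array([s,-c,0.])
    if flip: y=-y
    return R.from_matrix(np.stack([np.cross(y,z),y,z],1))
def moves(p0,R0,p1,R1):
    rv=(R0.inv()*R1).as_rotvec()
    return R0.inv().apply(np.array(p1)-p0),rv
def case_pt(i,x,z,y=0):
    (cx,cy),s=CASES[i]
    return np.array([cx+x*np.cos(s)-y*np.sin(s),cy+x*np.sin(s)+y*np.cos(s),z])
def cur():
    from rig import env
    s=env.sense(); return np.array(s['position']),R.from_quat(s['eef_rot']),s
def plan(p1,R1,n,p0=None,R0=None):
    """n rows: straight line in world, constant turn -> tool-frame row"""
    if p0 is None: p0,R0,_=cur()
    rv=(R0.inv()*R1).as_rotvec()
    out=[]
    for k in range(n):
        a=R0*R.from_rotvec(rv*k/n)
        out.append(np.round(a.inv().apply((np.array(p1)-p0)/n),4).tolist())
    print('rot/row',np.round(rv/n,4).tolist(),'tot deg',np.degrees(np.linalg.norm(rv)).round(1),'dist',np.linalg.norm(p1-p0).round(3))
    for o in out: print(o)
E
python3 - <<'E'
from rig import env, grab_frame, camera_model
from h import *
p0,R0,s=cur();print(s['opening'],s['wrist_force'])
p,d=grab_frame("wrist");cv2.imwrite("pics/wrist0.png",p)
T=camera_model("wrist")["pose"];print(np.round(camera_model("wrist")["K"],1).tolist())
print('cam in tool',R0.inv().apply(T[:3,3]-p0).round(4), (R0.inv().as_matrix()@T[:3,:3]).round(3).tolist())
for i in (1,2,3): print(i,case_pt(i,-57,0)[:0],case_pt(i,-.057,.038).round(4))
E
```

```text
0.0858223029564194 [ 0.30148314 -0.51239296  0.1516506 ]
[[402.8, 0.0, 320.6], [0.0, 402.8, 235.5], [0.0, 0.0, 1.0]]
cam in tool [ 0.0763 -0.0011 -0.1434] [[0.0, -0.954, -0.3], [1.0, 0.0, -0.001], [0.001, -0.3, 0.954]]
1 [] [0.3861 0.2978 0.038 ]
2 [] [0.5007 0.1162 0.038 ]
3 [] [ 0.5282 -0.042   0.038 ]
```

View pics/wrist0.png

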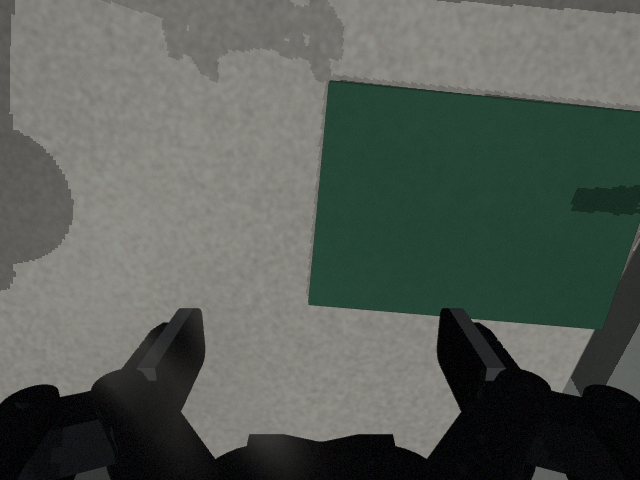

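```bash
cat >> h.py <<'E'
def rows(p1,rv,n,p0=None,R0=None):
    """world straight line to p1 with constant tool-frame turn rv (total) over n rows"""
    if p0 is None: p0,R0,_=cur()
    rv=np.array(rv,float)
    print('rot/row',np.round(rv/n,4).tolist())
    for k in range(n):
        a=R0*R.from_rotvec(rv*k/n)
        print(k,np.round(a.inv().apply((np.array(p1)-p0)/n),3).tolist())
    return np.array(p1),R0*R.from_rotvec(rv)
E
python3 - <<'E'
from h import *
z=np.load("top0.npz");W=cloud(z['d'],z['K'],z['T'])
c=W[300:360,335:395].reshape(-1,3);c=c[(c[:,2]>.05)&(c[:,2]<.12)];print('decoy',np.percentile(c,[1,50,99],axis=0).round(3))
p1=case_pt(2,-.13,.17);print(p1)
p0,R0,_=cur()
x=R0.as_matrix()[:,0];print(np.degrees(np.arctan2(x[1],x[0])))
d=(217-np.degrees(np.arctan2(x[1],x[0])))
rows(p1,[0,0,-np.radians(d)],24)
E
```

```text
decoy [[ 0.287 -0.138  0.061]
 [ 0.339 -0.082  0.067]
 [ 0.394 -0.025  0.073]]
[0.44237738 0.07226405 0.17      ]
13.967883547735983
rot/row [0.0, 0.0, -0.1476]
0 [0.019, -0.021, 0.003]
1 [0.022, -0.018, 0.003]
2 [0.024, -0.015, 0.003]
3 [0.026, -0.011, 0.003]
4 [0.027, -0.007, 0.003]
5 [0.028, -0.003, 0.003]
6 [0.028, 0.001, 0.003]
7 [0.028, 0.005, 0.003]
8 [0.027, 0.009, 0.003]
9 [0.025, 0.013, 0.003]
10 [0.023, 0.017, 0.003]
11 [0.02, 0.02, 0.003]
12 [0.017, 0.023, 0.003]
13 [0.014, 0.025, 0.003]
14 [0.01, 0.027, 0.003]
15 [0.006, 0.028, 0.003]
16 [0.002, 0.028, 0.003]
17 [-0.002, 0.028, 0.003]
18 [-0.007, 0.028, 0.003]
19 [-0.011, 0.026, 0.003]
20 [-0.014, 0.024, 0.003]
21 [-0.018, 0.022, 0.003]
22 [-0.021, 0.019, 0.003]
23 [-0.023, 0.016, 0.003]
```

Call:
carry_out --steps '[{"travel": [0.019, -0.021, 0.003], "rotation": [0, 0, -0.1476]}, {"travel": [0.022, -0.018, 0.003], "rotation": [0, 0, -0.1476]}, {"travel": [0.024, -0.015, 0.003], "rotation": [0, 0, -0.1476]}, {"travel": [0.026, -0.011, 0.003], "rotation": [0, 0, -0.1476]}, {"travel": [0.027, -0.007, 0.003], "rotation": [0, 0, -0.1476]}, {"travel": [0.028, -0.003, 0.003], "rotation": [0, 0, -0.1476]}, {"travel": [0.028, 0.001, 0.003], "rotation": [0, 0, -0.1476]}, {"travel": [0.028, 0.005, 0.003], "rotation": [0, 0, -0.1476]}]' --grip 0

```text
time_s: 1.2
position: [0.2378, -0.3326, 0.2073]
eef_rot: [0.755, 0.656, -0.0, 0.0]
wrist_force: [-0.4, 0.2, 0.2]
opening: -0.0
```

Call:
carry_out --steps '[{"travel": [0.027, 0.009, 0.003], "rotation": [0, 0, -0.1476]}, {"travel": [0.025, 0.013, 0.003], "rotation": [0, 0, -0.1476]}, {"travel": [0.023, 0.017, 0.003], "rotation": [0, 0, -0.1476]}, {"travel": [0.02, 0.02, 0.003], "rotation": [0, 0, -0.1476]}, {"travel": [0.017, 0.023, 0.003], "rotation": [0, 0, -0.1476]}, {"travel": [0.014, 0.025, 0.003], "rotation": [0, 0, -0.1476]}, {"travel": [0.01, 0.027, 0.003], "rotation": [0, 0, -0.1476]}, {"travel": [0.006, 0.028, 0.003], "rotation": [0, 0, -0.1476]}]'

```text
time_s: 2.0
position: [0.343, -0.1301, 0.1834]
eef_rot: [0.262, 0.965, -0.0, 0.0]
wrist_force: [0.8, -0.3, 0.8]
opening: -0.0001
```

Call:
carry_out --steps '[{"travel": [0.002, 0.028, 0.003], "rotation": [0, 0, -0.1476]}, {"travel": [-0.002, 0.028, 0.003], "rotation": [0, 0, -0.1476]}, {"travel": [-0.007, 0.028, 0.003], "rotation": [0, 0, -0.1476]}, {"travel": [-0.011, 0.026, 0.003], "rotation": [0, 0, -0.1476]}, {"travel": [-0.014, 0.024, 0.003], "rotation": [0, 0, -0.1476]}, {"travel": [-0.018, 0.022, 0.003], "rotation": [0, 0, -0.1476]}, {"travel": [-0.021, 0.019, 0.003], "rotation": [0, 0, -0.1476]}, {"travel": [-0.023, 0.016, 0.003], "rotation": [0, 0, -0.1476]}]'

```text
time_s: 2.8
position: [0.4467, 0.0706, 0.1593]
eef_rot: [-0.32, 0.948, -0.0, 0.0]
wrist_force: [0.1, -0.4, 0.4]
opening: -0.0
```

Run:
```python
from h import *
p0,R0,s=cur();print(s['time_s'],p0.round(4),np.degrees(np.arctan2(*R0.as_matrix()[1::-1,0])),s['q'].round(2),s['opening'])
T=tool_R(CASES[2][1],np.radians(45),True)
p1=case_pt(2,-.09,.018)
rv=(R0.inv()*T).as_rotvec();print(rv)
rows(p1,rv,8)
```

```text
2.8 [0.4467 0.0706 0.1593] -142.70902528960602 [-0.11  0.29  1.68 -0.    1.18 -2.33] -3.582317192400751e-05
[ 0.00172858 -0.78516579  0.00492464]
rot/row [0.0002, -0.0981, 0.0006]
0 [-0.005, 0.0, 0.018]
1 [-0.003, 0.0, 0.018]
2 [-0.001, 0.0, 0.018]
3 [0.001, 0.0, 0.018]
4 [0.002, 0.0, 0.018]
5 [0.004, 0.0, 0.018]
6 [0.006, 0.0, 0.017]
7 [0.008, 0.0, 0.017]
```

Call:
carry_out --steps '[{"travel": [-0.005, 0, 0.018], "rotation": [0, -0.098, 0]}, {"travel": [-0.003, 0, 0.018], "rotation": [0, -0.098, 0]}, {"travel": [-0.001, 0, 0.018], "rotation": [0, -0.098, 0]}, {"travel": [0.001, 0, 0.018], "rotation": [0, -0.098, 0]}, {"travel": [0.002, 0, 0.018], "rotation": [0, -0.098, 0]}, {"travel": [0.004, 0, 0.018], "rotation": [0, -0.098, 0]}, {"travel": [0.006, 0, 0.017], "rotation": [0, -0.098, 0]}, {"travel": [0.008, 0, 0.017], "rotation": [0, -0.098, 0]}]'

```text
time_s: 3.6
position: [0.5187, 0.1596, 0.1126]
eef_rot: [-0.266, 0.917, 0.079, 0.286]
wrist_force: [0.6, -0.7, -0.2]
opening: 0.0001
```

Run:
```python
from h import *
from rig import grab_frame
p0,R0,s=cur();print(s['time_s'],p0.round(4),s['q'].round(2),R0.as_matrix().round(3).tolist(),s['wrist_force'])
p,d=grab_frame("wrist");cv2.imwrite("pics/wrist1.png",p)
T=tool_R(CASES[2][1],np.radians(45),True)
pts=[(-.060,.018),(-.053,.062),(-.030,.102)]
P=p0
for q in pts:
    P2=case_pt(2,*q);print(np.round(R0.inv().apply(P2-P),4));P=P2
```

```text
3.6 [0.5187 0.1596 0.1126] [-0.09  0.36  1.93  0.81  0.48 -2.88] [[-0.694, -0.533, 0.484], [-0.443, 0.846, 0.296], [-0.567, -0.008, -0.824]] [ 0.63842697 -0.69584188 -0.20596136]
[ 0.0879 -0.0266  0.0546]
[-0.0307  0.0002 -0.0323]
[-0.0416  0.0016 -0.02  ]
```

View pics/wrist1.png

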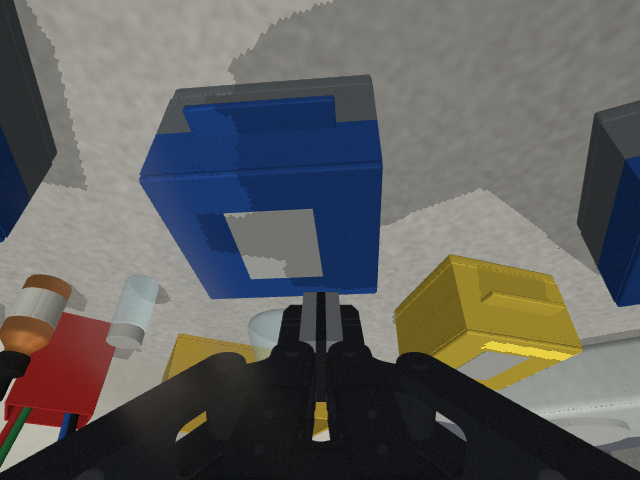

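```bash
cat > kin.py <<'E'
import numpy as np
from scipy.spatial.transform import Rotation as R
Rz=lambda a:R.from_euler('z',a); Ry=lambda a:R.from_euler('y',a)
def fk(q,prm):
    h,a2,a3,b,Lt,d,a1=prm
    A=Rz(q[0]); B=A*Ry(q[1]); C=B*Ry(q[2]); D=C*Rz(q[3]); E=D*Ry(q[4]); 
    F=E*Rz(q[5]+0)
    p=A.apply([a1,d,h])+B.apply([0,0,a2])+C.apply([b,0,a3])+F.apply([0,0,Lt])
    return p,F
E
python3 - <<'E'
from kin import *
from h import cur
p0,R0,s=cur();print(repr(s['q']),repr(s['position']),repr(s['eef_rot']))
p,F=fk(s['q'],[0]*7)
print((F.inv()*R0).as_matrix().round(4)); 
q=[-1.542, 0.381, 1.297, -0, 1.464, -0.215]
p,F=fk(q,[0]*7); Rs=R.from_quat([ 9.92579547e-01,1.21595447e-01,7.33425039e-05,-6.20945108e-04])
print((F.inv()*Rs).as_matrix().round(3))
E
```

```text
array([-0.0843659 ,  0.35897158,  1.92743362,  0.81471543,  0.48295965,
       -2.88341376]) array([0.51957934, 0.16129157, 0.11354433]) array([-0.26597169,  0.91651862,  0.07893266,  0.28813593])
[[ 0. -1.  0.]
 [ 1.  0. -0.]
 [ 0.  0.  1.]]
[[-0.    -1.     0.001]
 [ 1.    -0.     0.   ]
 [-0.     0.001  1.   ]]
```

Call:
carry_out --steps '[{"travel": [0, 0, -0.012], "rotation": [0, 0.075, 0]}, {"travel": [0, 0, -0.012], "rotation": [0, 0.075, 0]}, {"travel": [0, 0, -0.012], "rotation": [0, 0.075, 0]}, {"travel": [0, 0, -0.012], "rotation": [0, 0.075, 0]}, {"travel": [0, 0, -0.01], "rotation": [0, 0.075, 0.1]}, {"travel": [0, 0, 0], "rotation": [0, 0.075, 0.12]}, {"travel": [0, 0, 0], "rotation": [0, 0.07, 0.12]}, {"travel": [0, 0, 0], "rotation": [0, 0.07, 0.12]}]'

```text
time_s: 4.45
position: [0.4964, 0.1459, 0.1637]
eef_rot: [-0.053, 0.998, 0.029, -0.004]
wrist_force: [-1.1, 0.0, 0.9]
opening: -0.0002
```

Run:
```python
from kin import *
from h import cur
p0,R0,s=cur();print(s['time_s'],repr(s['q']),repr(s['position']),R0.as_matrix().round(3).tolist())
D=[([-1.542, 0.381, 1.297, -0, 1.464, -0.215],[ 0.13275928, -0.53348502 , 0.23079477]),
([-0.11,  0.29 , 1.68 ,-0.  ,  1.18 ,-2.33],[0.4467, 0.0706, 0.1593]),
([-0.0843659 ,  0.35897158,  1.92743362,  0.81471543,  0.48295965,-2.88341376],[0.51957934, 0.16129157, 0.11354433]),
(s['q'],s['position'])]
w=[1,.1,1,1]
A=[];B=[]
for (q,p),ww in zip(D,w):
    J=np.stack([fk(q,np.eye(7)[k])[0] for k in range(7)],1); A.append(ww*J);B.append(ww*np.array(p))
A=np.concatenate(A);B=np.concatenate(B)
x,res,rk,sv=np.linalg.lstsq(A,B,rcond=None);print(x.round(4),rk,sv.round(3));print((A@x-B).reshape(-1,3).round(5))
np.savez('kd.npz',A=A,B=B)
```

```text
4.45 array([ 0.02688526,  0.38404486,  1.50425454,  0.06105146,  1.26248574,
       -1.66823202]) array([0.49638129, 0.14586662, 0.16365103]) [[-0.994, -0.105, -0.01], [-0.105, 0.993, 0.058], [0.004, 0.059, -0.998]]
[ 1.261e-01  5.402e-01  3.499e-01  1.025e-01  2.572e-01  1.175e-01
 -5.000e-04] 7 [3.35  2.511 1.745 0.604 0.335 0.138 0.008]
[[ 1.5e-04 -5.0e-05  1.3e-04]
 [-2.1e-04 -1.5e-04 -3.3e-04]
 [ 4.0e-05 -1.1e-04  6.0e-05]
 [-9.0e-05 -3.0e-05 -1.5e-04]]
```

```bash
cat >> kin.py <<'E'
_z=np.load('kd.npz'); _x=np.linalg.lstsq(_z['A'][:,:6],_z['B'],rcond=None)[0]; PRM=np.append(_x,0.)
LO=np.array([-3.11,-.89,.22,-1.42,.17,-2.88]);HI=np.array([3.11,2.33,2.48,4.56,2.85,2.88])
OFF=Rz(np.pi/2)
from scipy.optimize import least_squares
def ik(p,Rt,q0):
    def f(q):
        pp,F=fk(q,PRM); return np.concatenate([(pp-p)*10,((F*OFF).inv()*Rt).as_rotvec()])
    s=least_squares(f,np.clip(q0,LO+1e-3,HI-1e-3),bounds=(LO,HI))
    return s.x,np.linalg.norm(s.fun)
SEEDS=[[0,.4,1.6,0,1,0],[0.3,.4,1.6,0,1,-1.5],[.3,.4,1.6,0,1,1.5],[.3,.4,1.6,1,.8,-1.5],[.3,.4,1.6,-1,.8,1.5],[.3,.4,1.6,3.1,.6,1.5],[.3,.4,1.6,3.1,.6,-1.5],[.3,.4,1.6,2,.8,0]]
E
cat > srch.py <<'E'
from kin import *; from h import *
print(PRM.round(4))
def toolR(psi,al,az,roll):
    a=psi+az; z=np.array([np.cos(a)*np.sin(al),np.sin(a)*np.sin(al),-np.cos(al)])
    h=np.array([-np.sin(a),np.cos(a),0.]) # horizontal perp
    M=np.stack([np.cross(h,z),h,z],1)
    return R.from_matrix(M)*Rz(roll)
if __name__=="__main__":
  for case in (2,1,3):
    for az in (0,-45,-90,45,90):
      for al in (45,):
        for roll in (0,90,180,270):
            T=toolR(CASES[case][1],np.radians(al),np.radians(az),np.radians(roll))
            best=None
            for sd in SEEDS:
                q,e=ik(case_pt(case,-.062,.018),T,sd)
                if e>1e-3: continue
                q2,e2=ik(case_pt(case,.03,.13),T,q)
                if e2>1e-3: continue
                m=min((q-LO).min(),(HI-q).min(),(q2-LO).min(),(HI-q2).min())
                dq=np.abs(q2-q).max()
                sc=m-.2*dq
                if best is None or sc>best[0]: best=(sc,m,q.round(2),q2.round(2))
            if best: print(case,az,al,roll,round(best[1],2),best[2].tolist(),best[3].tolist())
E
python3 srch.py
```

```text
[0.1273 0.5389 0.3499 0.1026 0.2572 0.1175 0.    ]
2 0 45 90 0.2 [-0.33, 0.63, 2.19, 1.82, 0.65, -2.68] [-0.14, 0.42, 1.88, 1.19, 0.57, -1.74]
2 0 45 180 0.29 [-0.33, 0.63, 2.19, 1.82, 0.65, -1.11] [-0.14, 0.42, 1.88, 1.19, 0.57, -0.17]
2 0 45 270 0.29 [-0.33, 0.63, 2.19, 1.82, 0.65, 0.46] [-0.14, 0.42, 1.88, 1.19, 0.57, 1.4]
2 -90 45 0 0.16 [0.33, 0.68, 1.86, -1.26, 0.79, 0.71] [0.39, 0.58, 1.52, -0.92, 1.03, 0.24]
2 -90 45 90 0.16 [0.33, 0.68, 1.86, -1.26, 0.79, 2.28] [0.39, 0.58, 1.52, -0.92, 1.03, 1.81]
2 -90 45 270 0.16 [0.33, 0.68, 1.86, -1.26, 0.79, -0.86] [0.39, 0.58, 1.52, -0.92, 1.03, -1.33]
2 45 45 0 0.21 [-0.39, 0.69, 1.83, 0.89, 1.08, 2.26] [-0.24, 0.56, 1.56, 0.83, 1.25, 2.67]
2 45 45 90 0.43 [-0.39, 0.69, 1.83, 0.89, 1.08, -2.45] [-0.24, 0.56, 1.56, 0.83, 1.25, -2.04]
2 45 45 180 0.65 [-0.39, 0.69, 1.83, 0.89, 1.08, -0.88] [-0.24, 0.56, 1.56, 0.83, 1.25, -0.47]
2 45 45 270 0.65 [-0.39, 0.69, 1.83, 0.89, 1.08, 0.69] [-0.24, 0.56, 1.56, 0.83, 1.25, 1.1]
2 90 45 0 0.54 [-0.25, 0.81, 1.45, 0.46, 1.55, 2.08] [-0.14, 0.76, 1.13, 0.54, 1.83, 2.34]
2 90 45 90 0.25 [-0.25, 0.81
[... 2197 characters left out ...]
.94, 1.05, 2.3] [-0.54, 0.57, 1.54, 0.85, 1.22, 2.72]
3 45 45 90 0.47 [-0.68, 0.69, 1.83, 0.94, 1.05, -2.41] [-0.54, 0.57, 1.54, 0.85, 1.22, -1.99]
3 45 45 180 0.65 [-0.68, 0.69, 1.83, 0.94, 1.05, -0.84] [-0.54, 0.57, 1.54, 0.85, 1.22, -0.42]
3 45 45 270 0.65 [-0.68, 0.69, 1.83, 0.94, 1.05, 0.73] [-0.54, 0.57, 1.54, 0.85, 1.22, 1.15]
3 90 45 0 0.49 [-0.56, 0.81, 1.43, 0.5, 1.54, 2.13] [-0.46, 0.77, 1.1, 0.57, 1.81, 2.39]
3 90 45 90 0.29 [-0.56, 0.81, 1.43, 0.5, 1.54, -2.59] [-0.46, 0.77, 1.1, 0.57, 1.81, -2.32]
3 90 45 180 0.88 [-0.56, 0.81, 1.43, 0.5, 1.54, -1.02] [-0.46, 0.77, 1.1, 0.57, 1.81, -0.75]
3 90 45 270 0.88 [-0.56, 0.81, 1.43, 0.5, 1.54, 0.56] [-0.46, 0.77, 1.1, 0.57, 1.81, 0.82]
```

```bash
cat >> srch.py <<'E'
def path(wps,q0,n=8,show=True):
    """wps list of (p,R); interpolates, prints IK err & q at ends"""
    q=np.array(q0)
    for (pa,Ra),(pb,Rb) in zip(wps[:-1],wps[1:]):
        rv=(Ra.inv()*Rb).as_rotvec(); em=0; dm=0
        for k in range(1,n+1):
            qn,e=ik(pa+(pb-pa)*k/n,Ra*R.from_rotvec(rv*k/n),q); em=max(em,e);dm=max(dm,np.abs(qn-q).max());q=qn
        if show: print('err',round(em,4),'maxdq/row',round(dm,3),q.round(2).tolist(),'rot',np.degrees(np.linalg.norm(rv)).round(),'dist',np.linalg.norm(pb-pa).round(3))
    return q
E
python3 - <<'E'
from srch import *
p0,R0,s=cur(); print(s['q'].round(2))
for c,az,roll in ((1,90,90),(1,60,90),(2,30,90),(3,45,90)):
    T=toolR(CASES[c][1],np.radians(45),np.radians(az),np.radians(roll))
    A=(case_pt(c,-.105,.12,-.035),T);B=(case_pt(c,-.105,.019,-.035),T);C=(case_pt(c,-.063,.019,-.035),T);D=(case_pt(c,-.033,.09,-.035),T);E=(case_pt(c,.03,.118,-.035),T)
    print(c,az);path([(p0,R0),A,B,C,D,E],s['q'],12)
E
```

```text
[0.1273 0.5389 0.3499 0.1026 0.2572 0.1175 0.    ]
[ 0.03  0.38  1.5   0.06  1.26 -1.67]
1 90
err 0.0 maxdq/row 0.094 [0.03, 0.58, 1.55, 0.45, 1.66, -2.6] rot 63.0 dist 0.15
err 0.0 maxdq/row 0.018 [0.03, 0.75, 1.62, 0.45, 1.46, -2.7] rot 0.0 dist 0.101
err 0.0 maxdq/row 0.008 [0.09, 0.78, 1.52, 0.48, 1.5, -2.63] rot 0.0 dist 0.042
err 0.0 maxdq/row 0.013 [0.12, 0.7, 1.41, 0.51, 1.65, -2.51] rot 0.0 dist 0.077
err 0.0 maxdq/row 0.017 [0.2, 0.74, 1.22, 0.55, 1.75, -2.38] rot 0.0 dist 0.069
1 60
err 0.0 maxdq/row 0.061 [-0.1, 0.48, 1.79, 0.67, 1.38, -2.4] rot 45.0 dist 0.15
err 0.0 maxdq/row 0.018 [-0.1, 0.68, 1.86, 0.73, 1.18, -2.58] rot 0.0 dist 0.101
err 0.0 maxdq/row 0.007 [-0.02, 0.7, 1.78, 0.76, 1.19, -2.5] rot 0.0 dist 0.042
err 0.0 maxdq/row 0.015 [0.03, 0.59, 1.67, 0.74, 1.33, -2.32] rot 0.0 dist 0.077
err 0.0 maxdq/row 0.015 [0.12, 0.61, 1.5, 0.76, 1.39, -2.16] rot 0.0 dist 0.069
2 30
err 0.0 maxdq/row 0.071 [-0.54, 0.43, 1.9, 0.88, 1.14, -2.23] rot 50.0 dist 0.098
err 0.0 maxdq/row 0.025 [-0.54, 0.65, 1.98, 1.02, 0.97, -2.51] rot 0.0 dist 0.101
err 0.0 maxdq/row 0.008 [-0.45, 0.67, 1.9, 1.04, 0.96, -2.41] rot 0.0 dist 0.042
err 0.0 maxdq/row 0.022 [-0.39, 0.54, 1.79, 0.95, 1.05, -2.16] rot 0.0 dist 0.077
err 0.0 maxdq/row 0.016 [-0.28, 0.55, 1.64, 0.93, 1.07, -1.97] rot 0.0 dist 0.069
3 45
err 0.0 maxdq/row 0.074 [-0.8, 0.49, 1.77, 0.79, 1.28, -2.26] rot 54.0 dist 0.239
err 0.0 maxdq/row 0.018 [-0.8, 0.68, 1.84, 0.87, 1.09, -2.47] rot 0.0 dist 0.101
err 0.0 maxdq/row 0.007 [-0.73, 0.7, 1.76, 0.89, 1.1, -2.38] rot 0.0 dist 0.042
err 0.0 maxdq/row 0.017 [-0.68, 0.6, 1.65, 0.84, 1.21, -2.18] rot 0.0 dist 0.077
err 0.0 maxdq/row 0.014 [-0.58, 0.62, 1.49, 0.84, 1.25, -2.01] rot 0.0 dist 0.069
```

Run:
```python
from srch import *
p0,R0,s=cur()
T=toolR(CASES[2][1],np.radians(45),np.radians(30),np.radians(90))
A=(case_pt(2,-.11,.09,-.01),T)
rv=(R0.inv()*T).as_rotvec();print(A[0].round(3))
rows(A[0],rv,8)
```

```text
[0.1273 0.5389 0.3499 0.1026 0.2572 0.1175 0.    ]
[0.464 0.076 0.09 ]
rot/row [-0.089, -0.027, 0.0589]
0 [0.005, -0.009, 0.009]
1 [0.005, -0.01, 0.008]
2 [0.004, -0.011, 0.007]
3 [0.004, -0.011, 0.006]
4 [0.003, -0.012, 0.005]
5 [0.002, -0.013, 0.003]
6 [0.002, -0.013, 0.002]
7 [0.001, -0.013, 0.001]
```

Call:
carry_out --steps '[{"travel": [0.005, -0.009, 0.009], "rotation": [-0.089, -0.027, 0.059]}, {"travel": [0.005, -0.01, 0.008], "rotation": [-0.089, -0.027, 0.059]}, {"travel": [0.004, -0.011, 0.007], "rotation": [-0.089, -0.027, 0.059]}, {"travel": [0.004, -0.011, 0.006], "rotation": [-0.089, -0.027, 0.059]}, {"travel": [0.003, -0.012, 0.005], "rotation": [-0.089, -0.027, 0.059]}, {"travel": [0.002, -0.013, 0.003], "rotation": [-0.089, -0.027, 0.059]}, {"travel": [0.002, -0.013, 0.002], "rotation": [-0.089, -0.027, 0.059]}, {"travel": [0.001, -0.013, 0.001], "rotation": [-0.089, -0.027, 0.059]}]'

```text
time_s: 5.25
position: [0.4647, 0.0753, 0.0884]
eef_rot: [0.183, 0.904, 0.377, 0.078]
wrist_force: [0.7, -0.2, -0.3]
opening: -0.0
```

```bash
cat > seg.py <<'E'
from srch import *
def seg(case,T,pts,n,p0=None,R0=None):
    """pts in case frame (x,z,y); first row corrects orientation. prints rows"""
    if p0 is None: p0,R0,s=cur()
    rv=(R0.inv()*T).as_rotvec(); print('rot total',rv.round(4))
    P=p0; Rc=R0; first=True
    for pt,k in zip(pts,n):
        P2=case_pt(case,*pt)
        r=(Rc.inv()*T).as_rotvec()
        print(pt,k,'per row',np.round(Rc.inv().apply(P2-P)/k,4).tolist(),'rot/row',(r/k).round(4).tolist())
        P=P2;Rc=T
E
python3 - <<'E'
from seg import *
from rig import grab_frame
p0,R0,s=cur();print(s['time_s'],s['q'].round(2))
p,d=grab_frame("wrist");cv2.imwrite("pics/wrist2.png",p)
T=toolR(CASES[2][1],np.radians(45),np.radians(30),np.radians(90))
seg(2,T,[(-.11,.018,-.01),(-.066,.018,-.01),(-.056,.06,-.01),(-.031,.1,-.01),(-.0245,.106,-.01)],[4,4,4,4,1])
E
```

```text
[0.1273 0.5389 0.3499 0.1026 0.2572 0.1175 0.    ]
5.25 [-0.53  0.48  1.99  0.94  1.06 -2.35]
rot total [ 0.0095  0.0007 -0.005 ]
(-0.11, 0.018, -0.01) 4 per row [-0.0, -0.0118, 0.0124] rot/row [0.0024, 0.0002, -0.0013]
(-0.066, 0.018, -0.01) 4 per row [-0.0055, 0.0067, 0.0067] rot/row [0.0, 0.0, 0.0]
(-0.056, 0.06, -0.01) 4 per row [-0.0013, 0.009, -0.0059] rot/row [0.0, 0.0, 0.0]
(-0.031, 0.1, -0.01) 4 per row [-0.0031, 0.0109, -0.0032] rot/row [0.0, 0.0, 0.0]
(-0.0245, 0.106, -0.01) 1 per row [-0.0033, 0.0082, -0.0003] rot/row [0.0, 0.0, 0.0]
```

View pics/wrist2.png

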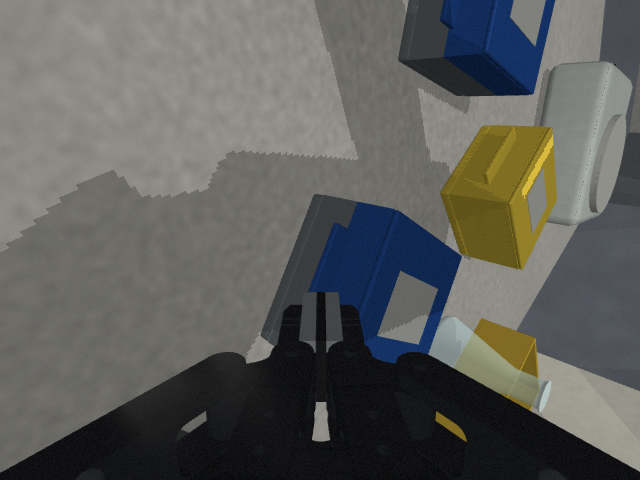

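The wrist view shows case 2's lip edge near (325,265), just ahead of the fingertips at (320,295). Next I go down and slide the tips under the lip.

Call:
carry_out --steps '[{"travel": [0, -0.012, 0.0125], "rotation": [0.002, 0, -0.001]}, {"travel": [0, -0.012, 0.0125], "rotation": [0.002, 0, -0.001]}, {"travel": [0, -0.012, 0.0125], "rotation": [0.002, 0, -0.001]}, {"travel": [0, -0.012, 0.0125], "rotation": [0.002, 0, -0.001]}, {"travel": [-0.0055, 0.0067, 0.0067], "rotation": [0, 0, 0]}, {"travel": [-0.0055, 0.0067, 0.0067], "rotation": [0, 0, 0]}, {"travel": [-0.0055, 0.0067, 0.0067], "rotation": [0, 0, 0]}, {"travel": [-0.0055, 0.0067, 0.0067], "rotation": [0, 0, 0]}]'

```text
time_s: 6.1
position: [0.5012, 0.1047, 0.0197]
eef_rot: [0.18, 0.907, 0.372, 0.077]
wrist_force: [-2.4, -1.1, 0.1]
opening: 0.0001
```

Run:
```python
from seg import *
p0,R0,s=cur();print(s['time_s'],s['q'].round(2),s['wrist_force'].round(1),p0, case_pt(2,-.066,.018,-.01))
(c,cc),ps=CASES[2];v=p0[:2]-[c,cc];print('local',v@[np.cos(ps),np.sin(ps)],v@[-np.sin(ps),np.cos(ps)])
T=toolR(CASES[2][1],np.radians(45),np.radians(30),np.radians(90))
seg(2,T,[(-.056,.06,-.01),(-.031,.1,-.01)],[4,4])
```

```text
[0.1273 0.5389 0.3499 0.1026 0.2572 0.1175 0.    ]
6.1 [-0.42  0.65  1.95  1.08  0.92 -2.45] [-2.4 -1.1  0.1] [0.50120103 0.10472267 0.01968225] [0.49950821 0.10279385 0.018     ]
local -0.06348726539653883 -0.009478346500447054
rot total [-0.0056 -0.0012  0.0099]
(-0.056, 0.06, -0.01) 4 per row [-0.0011, 0.0082, -0.0061] rot/row [-0.0014, -0.0003, 0.0025]
(-0.031, 0.1, -0.01) 4 per row [-0.0031, 0.0109, -0.0032] rot/row [0.0, 0.0, 0.0]
```

Call:
carry_out --steps '[{"travel": [-0.001, 0.008, -0.006], "rotation": [0, 0, 0]}, {"travel": [-0.001, 0.008, -0.006], "rotation": [0, 0, 0]}, {"travel": [-0.001, 0.008, -0.006], "rotation": [0, 0, 0]}, {"travel": [-0.001, 0.008, -0.006], "rotation": [0, 0, 0]}, {"travel": [-0.003, 0.011, -0.0032], "rotation": [0, 0, 0]}, {"travel": [-0.003, 0.011, -0.0032], "rotation": [0, 0, 0]}, {"travel": [-0.003, 0.011, -0.0032], "rotation": [0, 0, 0]}, {"travel": [-0.003, 0.011, -0.0032], "rotation": [0, 0, 0]}]'

```text
time_s: 6.9
position: [0.526, 0.1247, 0.0998]
eef_rot: [0.18, 0.907, 0.372, 0.077]
wrist_force: [-0.0, 0.0, -0.2]
opening: 0.0001
```

Run:
```python
from seg import *
from rig import grab_frame,camera_model
p0,R0,s=cur();print(s['time_s'],s['wrist_force'].round(1),p0)
(c,cc),ps=CASES[2];v=p0[:2]-[c,cc];print('local',v@[np.cos(ps),np.sin(ps)],v@[-np.sin(ps),np.cos(ps)])
m=camera_model("wrist")
p,d=grab_frame("wrist");cv2.imwrite("pics/wrist3.png",p);np.savez('w3.npz',p=p,d=d,K=m['K'],T=m['pose'])
```

```text
[0.1273 0.5389 0.3499 0.1026 0.2572 0.1175 0.    ]
6.9 [-0.   0.  -0.2] [0.52603307 0.12473866 0.09977476]
local -0.0316095876784874 -0.008437154563699943
```

View pics/wrist3.png

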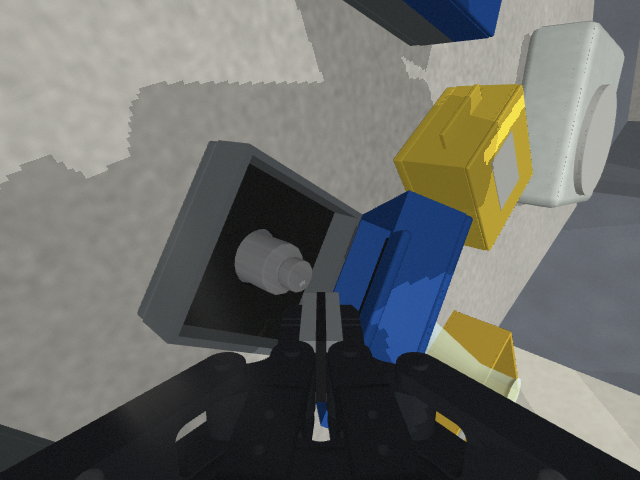

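Lid 2 is lifted and a knobbed weight shows, with its body at (262,258) and its knob at (295,275). I'll measure it from the depth.

Run:
```python
from seg import *
z=np.load('w3.npz');d=z['d'];W=cloud(d,z['K'],z['T'])
(c,cc),ps=CASES[2];a=np.array([[np.cos(ps),np.sin(ps)],[-np.sin(ps),np.cos(ps)]])
L=W.copy();L[...,:2]=(W[...,:2]-[c,cc])@a.T
m=np.zeros(d.shape,bool);m[215:310,215:330]=1
m&=(d>0)&(np.abs(L[...,0])<.035)&(np.abs(L[...,1])<.035)&(L[...,2]>.021)&(L[...,2]<.075)
X=L[m];print(m.sum(),X.min(0).round(4),X.max(0).round(4))
print(np.histogram(X[:,2],bins=np.arange(.02,.066,.004)))
for lo,hi in((.024,.036),(.038,.042),(.046,.054)):
    Y=X[(X[:,2]>lo)&(X[:,2]<hi)]
    if len(Y)>5: print(lo,len(Y),np.percentile(Y[:,:2],[2,98],axis=0).round(4).tolist())
cr=z['p'][200:330,200:340];cv2.imwrite('pics/cr3.png',cv2.resize(cr,None,fx=4,fy=4,interpolation=cv2.INTER_CUBIC))
for u,v in((295,275),(290,262),(262,235),(262,258)):print((u,v),L[v,u].round(4))
```

```text
[0.1273 0.5389 0.3499 0.1026 0.2572 0.1175 0.    ]
3105 [-0.0171 -0.0133  0.021 ] [0.0094 0.0164 0.0562]
(array([174, 224, 244, 241, 293, 996,  58, 169, 697,   9,   0]), array([0.02 , 0.024, 0.028, 0.032, 0.036, 0.04 , 0.044, 0.048, 0.052,
       0.056, 0.06 , 0.064]))
0.024 709 [[-0.0164, -0.0121], [-0.0046, 0.0158]]
0.038 1048 [[-0.0159, -0.0121], [0.0063, 0.0152]]
0.046 338 [[-0.0106, -0.0069], [-0.0007, 0.01]]
(295, 275) [-0.0047  0.0012  0.0541]
(290, 262) [-0.0083  0.0066  0.0508]
(262, 235) [-0.0069  0.015   0.0196]
(262, 258) [-0.0162  0.0031  0.0381]
```

View pics/cr3.png

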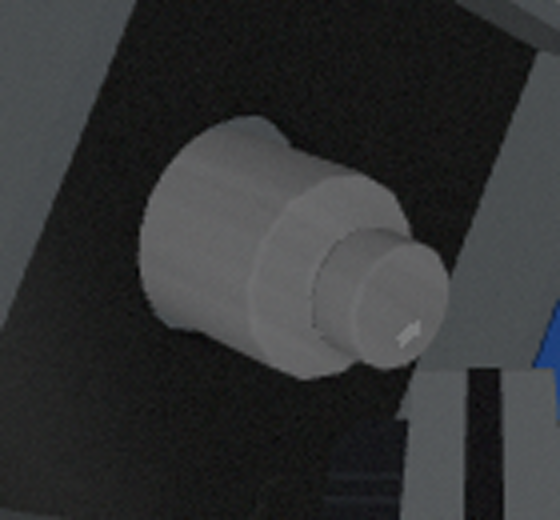

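Body width about 30 mm and knob top at z = 0.054, so this is the 200 g weight (44 mm tall). It sits at about (-1.5, +1.6) mm in the case frame. I'll carry on and open this lid fully.

Run:
```python
from seg import *
T=toolR(CASES[2][1],np.radians(45),np.radians(30),np.radians(90))
seg(2,T,[(-.002,.12,-.01),(.034,.13,-.01),(-.06,.18,-.02)],[4,4,5])
```

```text
[0.1273 0.5389 0.3499 0.1026 0.2572 0.1175 0.    ]
rot total [-0.0045  0.0002  0.0111]
(-0.002, 0.12, -0.01) 4 per row [-0.0039, 0.0076, 0.0009] rot/row [-0.0011, 0.0, 0.0028]
(0.034, 0.13, -0.01) 4 per row [-0.0045, 0.0073, 0.0037] rot/row [0.0, 0.0, 0.0]
(-0.06, 0.18, -0.02) 5 per row [0.0077, -0.0051, -0.0193] rot/row [0.0, 0.0, 0.0]
```

Call:
carry_out --steps '[{"travel": [-0.004, 0.0076, 0.001], "rotation": [0, 0, 0]}, {"travel": [-0.004, 0.0076, 0.001], "rotation": [0, 0, 0]}, {"travel": [-0.004, 0.0076, 0.001], "rotation": [0, 0, 0]}, {"travel": [-0.004, 0.0076, 0.001], "rotation": [0, 0, 0]}, {"travel": [-0.0045, 0.0073, 0.0037], "rotation": [0, 0, 0]}, {"travel": [-0.0045, 0.0073, 0.0037], "rotation": [0, 0, 0]}, {"travel": [-0.0045, 0.0073, 0.0037], "rotation": [0, 0, 0]}, {"travel": [-0.0045, 0.0073, 0.0037], "rotation": [0, 0, 0]}]'

```text
time_s: 7.75
position: [0.5787, 0.1627, 0.1275]
eef_rot: [0.181, 0.907, 0.373, 0.077]
wrist_force: [0.2, -0.1, 0.2]
opening: 0.0004
```

Run:
```python
from seg import *
from rig import grab_frame,camera_model
p0,R0,s=cur();print(s['time_s'],s['wrist_force'].round(1),p0,s['q'].round(2))
p,d=grab_frame("scene");cv2.imwrite("pics/scene4.png",p)
```

```text
[0.1273 0.5389 0.3499 0.1026 0.2572 0.1175 0.    ]
7.75 [ 0.2 -0.1  0.2] [0.57874742 0.1627274  0.12747079] [-0.24  0.52  1.66  0.93  1.05 -1.95]
```

View pics/scene4.png

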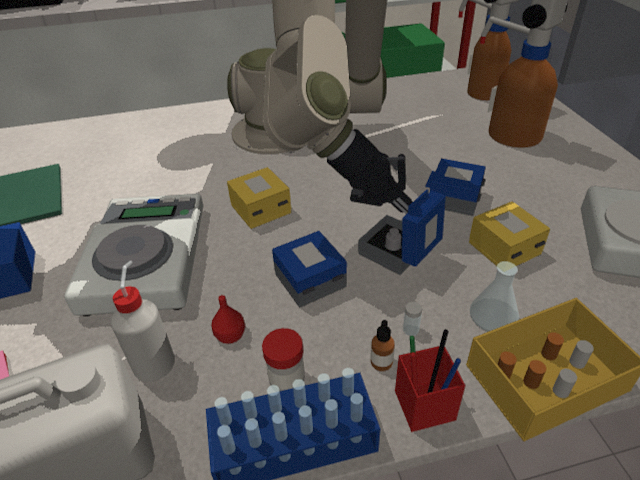

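Run:
```python
from seg import *
p0,R0,s=cur()
G=tool_R(CASES[2][1],0,True)
A=(case_pt(2,-.02,.19,-.01),R0*R.from_rotvec((R0.inv()*G).as_rotvec()*.4));B=(case_pt(2,-.0015,.11,.0016),G);C=(case_pt(2,-.0015,.02,.0016),G)
print(B[0],np.degrees(np.linalg.norm((R0.inv()*G).as_rotvec())))
path([(p0,R0),A,B,C],s['q'],8)
rows(A[0],(R0.inv()*A[1]).as_rotvec(),4)
rows(B[0],(A[1].inv()*B[1]).as_rotvec(),5,*A)
```

```text
[0.1273 0.5389 0.3499 0.1026 0.2572 0.1175 0.    ]
[0.54403914 0.15087509 0.11      ] 73.15861101508519
err 0.0 maxdq/row 0.063 [-0.2, 0.39, 1.51, 0.5, 1.29, -1.97] rot 29.0 dist 0.082
err 0.0 maxdq/row 0.065 [0.06, 0.52, 1.44, -0.0, 1.18, -2.16] rot 44.0 dist 0.083
err 0.0 maxdq/row 0.027 [0.06, 0.64, 1.53, -0.0, 0.97, -2.16] rot 0.0 dist 0.09
rot/row [0.0705, 0.041, -0.0983]
0 [0.007, 0.003, -0.019]
1 [0.007, 0.002, -0.019]
2 [0.008, 0.001, -0.019]
3 [0.009, 0.001, -0.019]
rot/row [0.0846, 0.0492, -0.1179]
0 [0.0, -0.004, 0.016]
1 [-0.0, -0.002, 0.016]
2 [-0.001, -0.001, 0.017]
3 [-0.002, 0.0, 0.016]
4 [-0.003, 0.001, 0.016]
```

Call:
carry_out --steps '[{"travel": [0.007, 0.003, -0.019], "rotation": [0.07, 0.041, -0.098]}, {"travel": [0.007, 0.002, -0.019], "rotation": [0.07, 0.041, -0.098]}, {"travel": [0.008, 0.001, -0.019], "rotation": [0.07, 0.041, -0.098]}, {"travel": [0.009, 0.001, -0.019], "rotation": [0.07, 0.041, -0.098]}, {"travel": [0, -0.002, 0.01], "rotation": [0.08, 0.047, -0.112]}, {"travel": [0, -0.001, 0.01], "rotation": [0.08, 0.047, -0.112]}, {"travel": [0, 0, 0.01], "rotation": [0.08, 0.047, -0.112]}, {"travel": [0, 0, 0.01], "rotation": [0.08, 0.047, -0.112]}]' --grip 0.6

```text
time_s: 8.6
position: [0.5369, 0.1406, 0.1507]
eef_rot: [-0.251, 0.966, 0.057, 0.011]
wrist_force: [-0.3, 0.0, -0.2]
opening: 0.0509
```

Run:
```python
from seg import *
from rig import grab_frame,camera_model
p0,R0,s=cur();print(s['time_s'],s['wrist_force'].round(1),p0,s['q'].round(2),s['opening'])
m=camera_model("wrist")
p,d=grab_frame("wrist");cv2.imwrite("pics/wrist5.png",p)
L=cloud(d,m['K'],m['pose']);(c,cc),ps=CASES[2];a=np.array([[np.cos(ps),np.sin(ps)],[-np.sin(ps),np.cos(ps)]])
L[...,:2]=(L[...,:2]-[c,cc])@a.T
mm=(d>0)&(np.abs(L[...,0])<.03)&(np.abs(L[...,1])<.03)
for lo,hi in((.024,.036),(.038,.042),(.051,.056)):
    Y=L[mm&(L[...,2]>lo)&(L[...,2]<hi)]
    if len(Y)>5: print(lo,len(Y),np.percentile(Y[:,:2],[2,98],axis=0).round(4).tolist())
Y=L[(d>0)&(L[...,2]>.035)&(L[...,2]<.04)&(np.abs(L[...,0])<.06)&(np.abs(L[...,1])<.06)];
print('rim',len(Y),np.percentile(Y[:,:2],[1,99],axis=0).round(4).tolist())
G=tool_R(ps,0,True)
B=case_pt(2,-.0015,.11,.0016)
rows(B,(R0.inv()*G).as_rotvec(),3)
```

```text
[0.1273 0.5389 0.3499 0.1026 0.2572 0.1175 0.    ]
8.6 [-0.3  0.  -0.2] [0.53690499 0.14062274 0.15070869] [-0.01  0.45  1.43  0.12  1.27 -2.13] 0.05090464830817982
0.024 210 [[-0.0161, -0.0118], [-0.0058, 0.0153]]
0.038 729 [[-0.0156, -0.0123], [0.0098, 0.0152]]
0.051 596 [[-0.0097, -0.0065], [0.0065, 0.0094]]
rim 3944 [[-0.051, -0.0475], [0.0494, 0.0521]]
rot/row [0.034, 0.019, -0.046]
0 [-0.003, -0.0, 0.013]
1 [-0.003, 0.0, 0.013]
2 [-0.004, 0.0, 0.013]
```

View pics/wrist5.png

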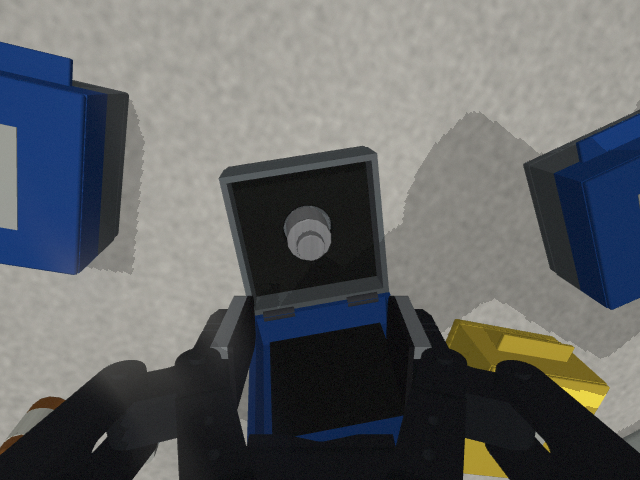

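The lid stays open on its own. The weight is at (308,232), with its centre at local (-1.6, +1.5) mm. Next I align over it and go down.

Call:
carry_out --steps '[{"travel": [-0.003, 0, 0.013], "rotation": [0.034, 0.019, -0.046]}, {"travel": [-0.003, 0, 0.013], "rotation": [0.034, 0.019, -0.046]}, {"travel": [-0.004, 0, 0.013], "rotation": [0.034, 0.019, -0.046]}, {"travel": [0, 0, 0.015], "rotation": [0, 0, 0]}, {"travel": [0, 0, 0.015], "rotation": [0, 0, 0]}, {"travel": [0, 0, 0.012], "rotation": [0, 0, 0]}, {"travel": [0, 0, 0.006], "rotation": [0, 0, 0]}, {"travel": [0, 0, 0], "rotation": [0, 0, 0]}]'

```text
time_s: 9.45
position: [0.5444, 0.1489, 0.0638]
eef_rot: [-0.315, 0.949, 0.002, -0.0]
wrist_force: [0.1, 0.4, -0.2]
opening: 0.0514
```

Run:
```python
from seg import *
p0,R0,s=cur();print(s['time_s'],s['wrist_force'].round(1),p0,s['opening'])
G=tool_R(CASES[2][1],0,True)
rows(case_pt(2,-.0016,.02,.0015),(R0.inv()*G).as_rotvec(),4)
```

```text
[0.1273 0.5389 0.3499 0.1026 0.2572 0.1175 0.    ]
9.45 [ 0.1  0.4 -0.2] [0.54444393 0.14892863 0.06375063] 0.05141084247907984
rot/row [0.0011, 0.0001, -0.0013]
0 [-0.0, 0.0, 0.011]
1 [-0.0, 0.0, 0.011]
2 [-0.0, 0.0, 0.011]
3 [-0.0, 0.0, 0.011]
```

Call:
carry_out --steps '[{"travel": [0, 0.0004, 0.01], "rotation": [0, 0, 0]}, {"travel": [0, 0.0004, 0.01], "rotation": [0, 0, 0]}, {"travel": [0, 0.0004, 0.01], "rotation": [0, 0, 0]}, {"travel": [0, 0, 0.008], "rotation": [0, 0, 0]}, {"travel": [0, 0, 0.005], "rotation": [0, 0, 0]}, {"travel": [0, 0, 0], "rotation": [0, 0, 0]}, {"travel": [0, 0, 0], "rotation": [0, 0, 0]}, {"travel": [0, 0, 0], "rotation": [0, 0, 0]}]'

```text
time_s: 10.25
position: [0.5442, 0.1502, 0.0217]
eef_rot: [-0.315, 0.949, 0.002, 0.0]
wrist_force: [-1.1, 0.3, 0.1]
opening: 0.0512
```

Call:
carry_out --steps '[{"travel": [0, 0, 0], "rotation": [0, 0, 0]}, {"travel": [0, 0, 0], "rotation": [0, 0, 0]}, {"travel": [0, 0, 0], "rotation": [0, 0, 0]}, {"travel": [0, 0, 0], "rotation": [0, 0, 0]}, {"travel": [0, 0, 0], "rotation": [0, 0, 0]}, {"travel": [0, 0, 0], "rotation": [0, 0, 0]}, {"travel": [0, 0, 0], "rotation": [0, 0, 0]}, {"travel": [0, 0, 0], "rotation": [0, 0, 0]}]' --grip 0 --grip_force 30

```text
time_s: 11.05
position: [0.5441, 0.1502, 0.0218]
eef_rot: [-0.315, 0.949, 0.002, 0.0]
wrist_force: [-2.2, -0.5, 5.7]
opening: 0.0287
```

Run:
```python
from seg import *
p0,R0,s=cur();print(s['time_s'],s['wrist_force'].round(2),p0,s['opening'],s['q'].round(2))
```

```text
[0.1273 0.5389 0.3499 0.1026 0.2572 0.1175 0.    ]
11.05 [-2.21 -0.53  5.73] [0.54410622 0.15023401 0.02183106] 0.02867010734198453 [ 0.06  0.64  1.53  0.    0.97 -2.16]
```

Call:
carry_out --steps '[{"travel": [0, 0, -0.006], "rotation": [0, 0, 0]}, {"travel": [0, 0, -0.012], "rotation": [0, 0, 0]}, {"travel": [0, 0, -0.02], "rotation": [0, 0, 0]}, {"travel": [0, 0, -0.03], "rotation": [0, 0, 0]}, {"travel": [0, 0, -0.03], "rotation": [0, 0, 0]}, {"travel": [0, 0, -0.03], "rotation": [0, 0, 0]}, {"travel": [0, 0, -0.02], "rotation": [0, 0, 0]}, {"travel": [0, 0, -0.01], "rotation": [0, 0, 0]}]'

```text
time_s: 11.85
position: [0.5444, 0.1497, 0.1819]
eef_rot: [-0.315, 0.949, 0.001, 0.002]
wrist_force: [0.7, -1.6, -2.2]
opening: 0.0288
```

Run:
```python
from seg import *
from rig import grab_frame,camera_model
p0,R0,s=cur();print(s['time_s'],s['wrist_force'].round(2),p0,s['opening'])
p,d=grab_frame("wrist");cv2.imwrite("pics/wrist6.png",p)
z=np.load("scene0.npz");d=z['d'];W=cloud(d,z['K'],z['T'])
m=(np.abs(W[...,0]-.486)<.075)&(np.abs(W[...,1]+.336)<.075)&(W[...,2]>.077)&(W[...,2]<.088)
print(m.sum(),np.percentile(W[m],[2,50,98],axis=0).round(4).tolist(),cv2.minEnclosingCircle((W[m][:,:2]*1000).astype(np.float32)))
B=np.array([.486,-.334,.17])
path([(p0,R0),(B,R0)],s['q'],16)
path([(p0,R0),(B,R0*Rz(np.radians(60)))],s['q'],16)
```

```text
[0.1273 0.5389 0.3499 0.1026 0.2572 0.1175 0.    ]
11.85 [ 0.67 -1.6  -2.17] [0.54444348 0.14967023 0.18186652] 0.028769315830905393
2231 [[0.4314, -0.392, 0.08], [0.4887, -0.3381, 0.0823], [0.5406, -0.2842, 0.0846]] ((485.4596252441406, -338.6980895996094), 61.68206787109375)
err 0.1141 maxdq/row 0.059 [-0.77, 0.5, 1.28, -0.06, 1.36, -2.88] rot 0.0 dist 0.487
err 0.0 maxdq/row 0.059 [-0.8, 0.5, 1.28, 0.0, 1.36, -1.97] rot 60.0 dist 0.487
```

View pics/wrist6.png

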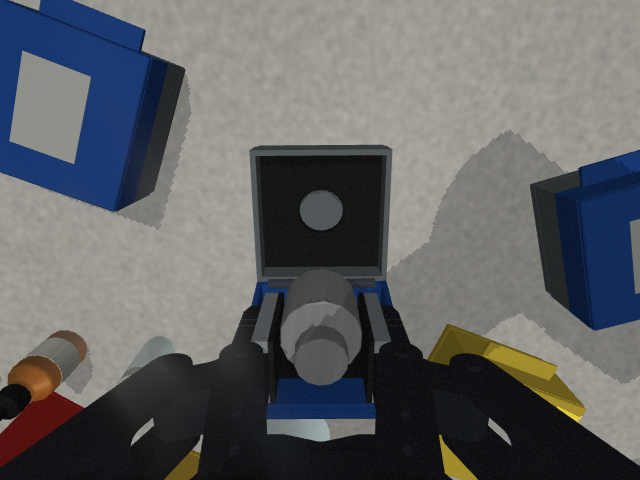

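Run:
```python
from seg import *
p0,R0,s=cur()
rows(np.array([.486,-.337,.165]),[0,0,np.radians(60)],16)
```

```text
[0.1273 0.5389 0.3499 0.1026 0.2572 0.1175 0.    ]
rot/row [0.0, 0.0, 0.0654]
0 [0.021, -0.022, 0.001]
1 [0.02, -0.024, 0.001]
2 [0.018, -0.025, 0.001]
3 [0.016, -0.026, 0.001]
4 [0.015, -0.027, 0.001]
5 [0.013, -0.028, 0.001]
6 [0.011, -0.029, 0.001]
7 [0.009, -0.029, 0.001]
8 [0.007, -0.03, 0.001]
9 [0.005, -0.03, 0.001]
10 [0.003, -0.03, 0.001]
11 [0.001, -0.031, 0.001]
12 [-0.001, -0.031, 0.001]
13 [-0.003, -0.031, 0.001]
14 [-0.005, -0.03, 0.001]
15 [-0.007, -0.03, 0.001]
```

Call:
carry_out --steps '[{"travel": [0.021, -0.022, 0.001], "rotation": [0, 0, 0.0654]}, {"travel": [0.02, -0.024, 0.001], "rotation": [0, 0, 0.0654]}, {"travel": [0.018, -0.025, 0.001], "rotation": [0, 0, 0.0654]}, {"travel": [0.016, -0.026, 0.001], "rotation": [0, 0, 0.0654]}, {"travel": [0.015, -0.027, 0.001], "rotation": [0, 0, 0.0654]}, {"travel": [0.013, -0.028, 0.001], "rotation": [0, 0, 0.0654]}, {"travel": [0.011, -0.029, 0.001], "rotation": [0, 0, 0.0654]}, {"travel": [0.009, -0.029, 0.001], "rotation": [0, 0, 0.0654]}]'

```text
time_s: 12.7
position: [0.5145, -0.0959, 0.1695]
eef_rot: [-0.058, 0.998, 0.002, -0.001]
wrist_force: [-0.3, 0.6, -2.3]
opening: 0.0288
```

Call:
carry_out --steps '[{"travel": [0.007, -0.03, 0.001], "rotation": [0, 0, 0.0654]}, {"travel": [0.005, -0.03, 0.001], "rotation": [0, 0, 0.0654]}, {"travel": [0.003, -0.03, 0.001], "rotation": [0, 0, 0.0654]}, {"travel": [0.001, -0.031, 0.001], "rotation": [0, 0, 0.0654]}, {"travel": [-0.001, -0.031, 0.001], "rotation": [0, 0, 0.0654]}, {"travel": [-0.003, -0.031, 0.001], "rotation": [0, 0, 0.0654]}, {"travel": [-0.005, -0.03, 0.001], "rotation": [0, 0, 0.0654]}, {"travel": [-0.007, -0.03, 0.001], "rotation": [0, 0, 0.0654]}]'

```text
time_s: 13.5
position: [0.4874, -0.3399, 0.1605]
eef_rot: [0.202, 0.979, 0.002, -0.002]
wrist_force: [0.1, -0.6, -2.8]
opening: 0.0286
```

Run:
```python
from seg import *
from rig import grab_frame,camera_model
p0,R0,s=cur();print(s['time_s'],s['wrist_force'].round(2),p0,s['opening'],R0.as_matrix()[:,2].round(4))
m=camera_model("wrist");p,d=grab_frame("wrist");cv2.imwrite("pics/wrist7.png",p)
L=cloud(d,m['K'],m['pose'])
# weight points in tool frame
t=R0.inv().apply((L-p0).reshape(-1,3)).reshape(L.shape)
k=(d>0)&(np.abs(t[...,0])<.025)&(np.abs(t[...,1])<.0135)&(t[...,2]>-.05)&(t[...,2]<.03)
print(k.sum(),np.percentile(t[k],[1,50,99],axis=0).round(4).tolist())
k2=(np.abs(L[...,0]-.486)<.07)&(np.abs(L[...,1]+.337)<.07)&(L[...,2]>.078)&(L[...,2]<.088);print('pan',k2.sum(),np.median(L[k2][:,2]))
```

```text
[0.1273 0.5389 0.3499 0.1026 0.2572 0.1175 0.    ]
13.5 [ 0.1  -0.62 -2.84] [ 0.48738046 -0.33987282  0.16045863] 0.02858746443388939 [-0.0024  0.0053 -1.    ]
7188 [[-0.0073, -0.0129, -0.0338], [0.0079, 0.0005, -0.0193], [0.0156, 0.013, 0.0088]]
pan 26473 0.08284001751355627
```

View pics/wrist7.png

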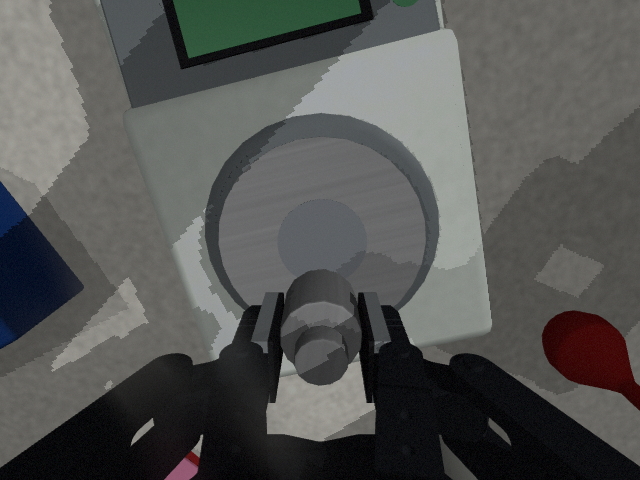

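Call:
carry_out --steps '[{"travel": [0, 0, 0.008], "rotation": [0, 0, 0]}, {"travel": [0, 0, 0.012], "rotation": [0, 0, 0]}, {"travel": [0, 0, 0.012], "rotation": [0, 0, 0]}, {"travel": [0, 0, 0.012], "rotation": [0, 0, 0]}, {"travel": [0, 0, 0.008], "rotation": [0, 0, 0]}, {"travel": [0, 0, 0.006], "rotation": [0, 0, 0]}, {"travel": [0, 0, 0.003], "rotation": [0, 0, 0]}, {"travel": [0, 0, 0], "rotation": [0, 0, 0]}]'

```text
time_s: 14.35
position: [0.488, -0.3387, 0.1004]
eef_rot: [0.201, 0.98, 0.002, -0.001]
wrist_force: [-0.8, 0.1, -1.0]
opening: 0.0282
```

Run:
```python
from seg import *
p0,R0,s=cur();print(s['time_s'],s['wrist_force'].round(2),p0,s['opening'])
```

```text
[0.1273 0.5389 0.3499 0.1026 0.2572 0.1175 0.    ]
14.35 [-0.77  0.14 -0.98] [ 0.48798919 -0.33871207  0.10039404] 0.028175578449318152
```

Call:
carry_out --steps '[{"travel": [0, 0, 0.001], "rotation": [0, 0, 0]}, {"travel": [0, 0, 0.001], "rotation": [0, 0, 0]}, {"travel": [0, 0, 0.001], "rotation": [0, 0, 0]}, {"travel": [0, 0, 0.001], "rotation": [0, 0, 0]}, {"travel": [0, 0, 0.001], "rotation": [0, 0, 0]}, {"travel": [0, 0, 0], "rotation": [0, 0, 0]}, {"travel": [0, 0, 0], "rotation": [0, 0, 0]}, {"travel": [0, 0, 0], "rotation": [0, 0, 0]}]'

```text
time_s: 15.15
position: [0.488, -0.3388, 0.0957]
eef_rot: [0.201, 0.98, 0.002, -0.001]
wrist_force: [0.7, 0.1, -3.1]
opening: 0.0285
```

Run:
```python
from seg import *
from rig import grab_frame,camera_model
for i in range(3):
    p0,R0,s=cur();print(s['time_s'],s['wrist_force'].round(2),p0.round(4),s['opening'])
    m=camera_model("wrist");p,d=grab_frame("wrist")
cv2.imwrite("pics/wrist8.png",p)
L=cloud(d,m['K'],m['pose']);t=R0.inv().apply((L-p0).reshape(-1,3)).reshape(L.shape)
k=(d>0)&(np.abs(t[...,0])<.008)&(np.abs(t[...,1])<.008)&(t[...,2]>-.05)&(t[...,2]<-.02)
print('knob top world z',np.percentile(L[k][:,2],[50,90,99]).round(4))
k2=(np.abs(L[...,0]-.455)<.02)&(np.abs(L[...,1]+.33)<.03)&(L[...,2]>.076)&(L[...,2]<.09);print('pan',k2.sum(),np.median(L[k2][:,2]))
```

```text
[0.1273 0.5389 0.3499 0.1026 0.2572 0.1175 0.    ]
15.15 [ 0.65  0.11 -3.11] [ 0.488  -0.3388  0.0957] 0.02847815984996275
15.2 [-0.18  0.57 -2.93] [ 0.488  -0.3388  0.0957] 0.02876067357575283
15.25 [-0.37  0.38 -1.81] [ 0.488  -0.3388  0.0957] 0.028734097339130123
knob top world z [0.1283 0.1291 0.1297]
pan 14316 0.08285505144969688
```

View pics/wrist8.png

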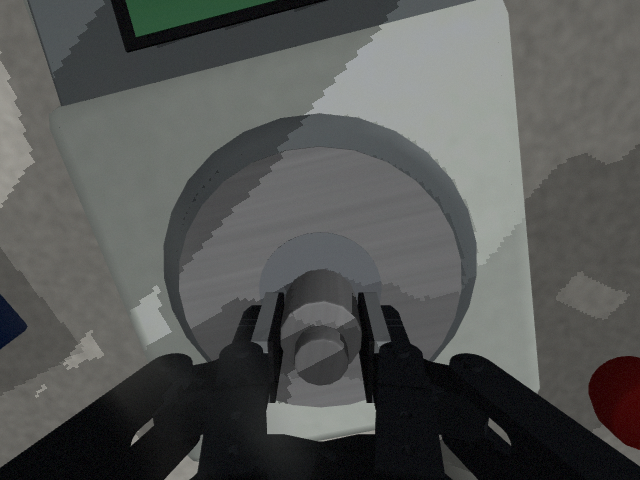

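Call:
carry_out --steps '[{"travel": [0, 0, 0.0005], "rotation": [0, 0, 0]}, {"travel": [0, 0, 0.0005], "rotation": [0, 0, 0]}, {"travel": [0, 0, 0.0005], "rotation": [0, 0, 0]}, {"travel": [0, 0, 0.0005], "rotation": [0, 0, 0]}, {"travel": [0, 0, 0.0005], "rotation": [0, 0, 0]}, {"travel": [0, 0, 0], "rotation": [0, 0, 0]}, {"travel": [0, 0, 0], "rotation": [0, 0, 0]}, {"travel": [0, 0, 0], "rotation": [0, 0, 0]}]'

```text
time_s: 16.1
position: [0.488, -0.3388, 0.0932]
eef_rot: [0.201, 0.98, 0.002, -0.001]
wrist_force: [-1.3, 0.8, -1.4]
opening: 0.0285
```

Run:
```python
from seg import *
from rig import grab_frame,camera_model
f=[];kz=[];pz=[]
for i in range(4):
    p0,R0,s=cur();f.append(s['wrist_force'][2])
    m=camera_model("wrist");p,d=grab_frame("wrist")
    L=cloud(d,m['K'],m['pose']);t=R0.inv().apply((L-p0).reshape(-1,3)).reshape(L.shape)
    k=(d>0)&(np.abs(t[...,0])<.008)&(np.abs(t[...,1])<.008)&(t[...,2]>-.05)&(t[...,2]<-.02)
    kz.append(np.median(L[k][:,2]));k2=(np.abs(L[...,0]-.455)<.02)&(np.abs(L[...,1]+.33)<.03)&(L[...,2]>.076)&(L[...,2]<.09);pz.append(np.median(L[k2][:,2]))
print(s['time_s'],p0,np.round(f,2),np.mean(kz).round(4),np.mean(pz).round(5),s['opening'])
```

```text
[0.1273 0.5389 0.3499 0.1026 0.2572 0.1175 0.    ]
16.25 [ 0.4879537  -0.33872973  0.09315938] [-1.43 -0.5  -1.91 -1.4 ] 0.1259 0.08208 0.02855494804115924
```

Call:
carry_out --steps '[{"travel": [0, 0, 0.0003], "rotation": [0, 0, 0]}, {"travel": [0, 0, 0.0002], "rotation": [0, 0, 0]}, {"travel": [0, 0, 0], "rotation": [0, 0, 0]}, {"travel": [0, 0, 0], "rotation": [0, 0, 0]}, {"travel": [0, 0, 0], "rotation": [0, 0, 0]}, {"travel": [0, 0, 0], "rotation": [0, 0, 0]}, {"travel": [0, 0, 0], "rotation": [0, 0, 0]}, {"travel": [0, 0, 0], "rotation": [0, 0, 0]}]'

```text
time_s: 17.1
position: [0.488, -0.3388, 0.0926]
eef_rot: [0.201, 0.98, 0.002, -0.001]
wrist_force: [-0.3, -0.2, 0.4]
opening: 0.0286
```

Call:
carry_out --steps '[{"travel": [0, 0, 0], "rotation": [0, 0, 0]}, {"travel": [0, 0, 0], "rotation": [0, 0, 0]}, {"travel": [0, 0, 0], "rotation": [0, 0, 0]}, {"travel": [0, 0, 0], "rotation": [0, 0, 0]}, {"travel": [0, 0, 0], "rotation": [0, 0, 0]}, {"travel": [0, 0, 0], "rotation": [0, 0, 0]}, {"travel": [0, 0, 0], "rotation": [0, 0, 0]}, {"travel": [0, 0, 0], "rotation": [0, 0, 0]}]' --grip 0.6

```text
time_s: 17.9
position: [0.488, -0.3387, 0.0926]
eef_rot: [0.201, 0.98, 0.002, -0.001]
wrist_force: [0.5, 0.1, 0.1]
opening: 0.0511
```

Call:
carry_out --steps '[{"travel": [0, 0, -0.005], "rotation": [0, 0, 0]}, {"travel": [0, 0, -0.01], "rotation": [0, 0, 0]}, {"travel": [0, 0, -0.015], "rotation": [0, 0, 0]}, {"travel": [0, 0, -0.02], "rotation": [0, 0, 0]}, {"travel": [0, 0, -0.02], "rotation": [0, 0, 0]}, {"travel": [0, 0, -0.02], "rotation": [0, 0, 0]}, {"travel": [0, 0, -0.015], "rotation": [0, 0, 0]}, {"travel": [0, 0, -0.005], "rotation": [0, 0, 0]}]'

```text
time_s: 18.7
position: [0.4885, -0.3395, 0.2051]
eef_rot: [0.201, 0.98, 0.001, 0.001]
wrist_force: [0.2, 0.1, -0.8]
opening: 0.0512
```

Run:
```python
from seg import *
from rig import grab_frame,camera_model
p0,R0,s=cur();print(s['time_s'],s['wrist_force'].round(2),p0,s['q'].round(2))
p,d=grab_frame("wrist");cv2.imwrite("pics/wrist9.png",p)
m=camera_model("wrist");L=cloud(d,m['K'],m['pose'])
k=(np.abs(L[...,0]-.488)<.02)&(np.abs(L[...,1]+.339)<.02)&(L[...,2]>.1)&(L[...,2]<.14);print(L[k&(L[...,2]>.122)].mean(0),np.percentile(L[k][:,2],95))
p,d=grab_frame("top");cv2.imwrite("pics/top9.png",p);m=camera_model("top")
W=cloud(d,m['K'],m['pose'])
(c,cc),ps=CASES[2];a=np.array([[np.cos(ps),np.sin(ps)],[-np.sin(ps),np.cos(ps)]])
L=W.copy();L[...,:2]=(W[...,:2]-[c,cc])@a.T
k=(L[...,0]>.04)&(L[...,0]<.13)&(np.abs(L[...,1])<.055)&(L[...,2]>.06)&(L[...,2]<.2);print('lid',k.sum(),np.percentile(L[k],[2,50,98],axis=0).round(3).tolist())
```

```text
[0.1273 0.5389 0.3499 0.1026 0.2572 0.1175 0.    ]
18.7 [ 0.19  0.09 -0.76] [ 0.48847072 -0.33953075  0.20513468] [-0.81  0.48  1.21  0.    1.45 -1.97]
[ 0.48694252 -0.33739801  0.124973  ] 0.12580307916549713
lid 691 [[0.06, -0.048, 0.062], [0.078, 0.002, 0.132], [0.097, 0.05, 0.15]]
```

View pics/wrist9.png

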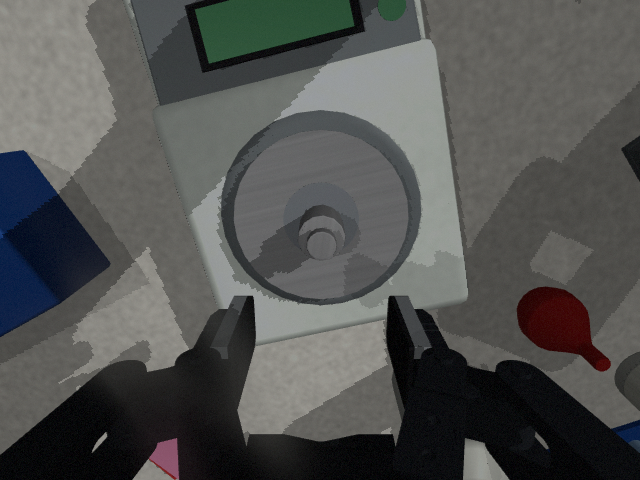

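View pics/top9.png

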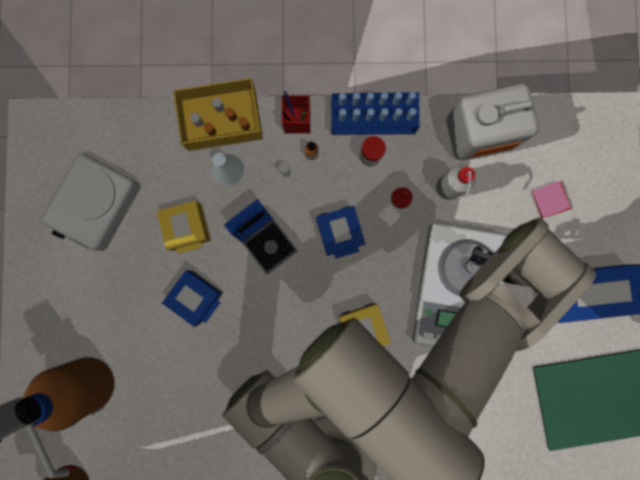

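The 200 g weight stands near the pan centre (0.487, -0.337), with its knob top at z ≈ 0.125. Next is shutting lid 2, so I check the space behind it first.

Run:
```python
from seg import *
z=np.load('top0.npz');W=cloud(z['d'],z['K'],z['T'])
(c,cc),ps=CASES[2];a=np.array([[np.cos(ps),np.sin(ps)],[-np.sin(ps),np.cos(ps)]])
L=W.copy();L[...,:2]=(W[...,:2]-[c,cc])@a.T
for n,(u0,u1,v0,v1) in dict(flask=(200,248,140,190),vial=(270,297,152,182),drop=(300,322,138,162),decoy=(155,212,195,252)).items():
    X=L[v0:v1,u0:u1].reshape(-1,3);X=X[X[:,2]>.03];print(n,np.percentile(X,[2,50,98],axis=0).round(3).tolist())
z=np.load('scene0.npz');W=cloud(z['d'],z['K'],z['T']);L=W.copy();L[...,:2]=(W[...,:2]-[c,cc])@a.T
X=L[265:330,465:525].reshape(-1,3);X=X[(X[:,2]>.02)&(X[:,2]<.13)];print('flask scene',np.percentile(X,[2,50,98],axis=0).round(3).tolist())
p0,R0,s=cur()
G=tool_R(ps,0,True)
for y in (-.02,0,.02):
    A=(case_pt(2,.124,.2,y),G);B=(case_pt(2,.124,.105,y),G);C=(case_pt(2,.04,.105,y),G)
    path([(p0,R0),A,B,C],s['q'],20)
```

```text
[0.1273 0.5389 0.3499 0.1026 0.2572 0.1175 0.    ]
flask [[0.201, -0.073, 0.031], [0.225, -0.036, 0.058], [0.313, -0.005, 0.119]]
vial [[-0.133, -0.159, 0.035], [0.132, -0.147, 0.056], [0.146, -0.058, 1.23]]
drop [[0.115, -0.248, 0.031], [0.127, -0.229, 0.057], [0.145, -0.216, 0.102]]
decoy [[0.112, 0.082, 0.038], [0.167, 0.141, 0.067], [0.227, 0.195, 0.072]]
flask scene [[0.202, -0.102, 0.022], [0.237, -0.05, 0.058], [0.285, -0.026, 0.116]]
err 0.0 maxdq/row 0.059 [0.14, 0.66, 0.9, 0.0, 1.59, -2.08] rot 60.0 dist 0.574
err 0.0 maxdq/row 0.011 [0.14, 0.72, 1.04, -0.0, 1.37, -2.08] rot 0.0 dist 0.095
err 0.0 maxdq/row 0.014 [0.07, 0.6, 1.31, -0.0, 1.24, -2.15] rot 0.0 dist 0.084
err 0.0 maxdq/row 0.059 [0.16, 0.64, 0.92, 0.0, 1.57, -2.05] rot 60.0 dist 0.586
err 0.0 maxdq/row 0.011 [0.16, 0.71, 1.07, -0.0, 1.36, -2.05] rot 0.0 dist 0.095
err 0.0 maxdq/row 0.014 [0.1, 0.58, 1.33, -0.0, 1.23, -2.12] rot 0.0 dist 0.084
err 0.0 maxdq/row 0.059 [0.19, 0.63, 0.95, 0.0, 1.56, -2.03] rot 60.0 dist 0.598
err 0.0 maxdq/row 0.011 [0.19, 0.7, 1.09, -0.0, 1.35, -2.03] rot 0.0 dist 0.095
err 0.0 maxdq/row 0.014 [0.13, 0.57, 1.35, -0.0, 1.22, -2.09] rot 0.0 dist 0.084
```

Run:
```python
from seg import *
p0,R0,s=cur()
G=tool_R(CASES[2][1],0,True)
rows(case_pt(2,.124,.205,.01),(R0.inv()*G).as_rotvec(),16)
```

```text
[0.1273 0.5389 0.3499 0.1026 0.2572 0.1175 0.    ]
rot/row [0.0002, 0.0, -0.0657]
0 [0.005, 0.037, -0.0]
1 [0.003, 0.037, -0.0]
2 [0.001, 0.037, -0.0]
3 [-0.002, 0.037, -0.0]
4 [-0.004, 0.037, -0.0]
5 [-0.007, 0.036, -0.0]
6 [-0.009, 0.036, -0.0]
7 [-0.011, 0.035, -0.0]
8 [-0.014, 0.034, -0.0]
9 [-0.016, 0.033, -0.0]
10 [-0.018, 0.032, -0.0]
11 [-0.02, 0.031, -0.0]
12 [-0.022, 0.03, -0.0]
13 [-0.024, 0.028, -0.0]
14 [-0.026, 0.026, -0.0]
15 [-0.028, 0.025, -0.0]
```

Call:
carry_out --steps '[{"travel": [0.005, 0.037, 0], "rotation": [0, 0, -0.0657]}, {"travel": [0.003, 0.037, 0], "rotation": [0, 0, -0.0657]}, {"travel": [0.001, 0.037, 0], "rotation": [0, 0, -0.0657]}, {"travel": [-0.002, 0.037, 0], "rotation": [0, 0, -0.0657]}, {"travel": [-0.004, 0.037, 0], "rotation": [0, 0, -0.0657]}, {"travel": [-0.007, 0.036, 0], "rotation": [0, 0, -0.0657]}, {"travel": [-0.009, 0.036, 0], "rotation": [0, 0, -0.0657]}, {"travel": [-0.011, 0.035, 0], "rotation": [0, 0, -0.0657]}]' --grip 0

```text
time_s: 19.6
position: [0.5634, -0.0511, 0.2027]
eef_rot: [-0.062, 0.998, 0.002, -0.001]
wrist_force: [0.2, 0.5, 0.1]
opening: 0.0
```

Call:
carry_out --steps '[{"travel": [-0.014, 0.034, 0], "rotation": [0, 0, -0.0657]}, {"travel": [-0.016, 0.033, 0], "rotation": [0, 0, -0.0657]}, {"travel": [-0.018, 0.032, 0], "rotation": [0, 0, -0.0657]}, {"travel": [-0.02, 0.031, 0], "rotation": [0, 0, -0.0657]}, {"travel": [-0.022, 0.03, 0], "rotation": [0, 0, -0.0657]}, {"travel": [-0.024, 0.028, 0], "rotation": [0, 0, -0.0657]}, {"travel": [-0.026, 0.026, 0], "rotation": [0, 0, -0.0657]}, {"travel": [-0.028, 0.025, 0], "rotation": [0, 0, -0.0657]}]'

```text
time_s: 20.4
position: [0.6398, 0.2341, 0.2035]
eef_rot: [-0.319, 0.948, 0.002, -0.001]
wrist_force: [0.7, -0.3, 0.1]
opening: 0.0002
```

Run:
```python
from seg import *
p0,R0,s=cur();print(s['time_s'],p0,s['q'].round(2))
seg(2,tool_R(CASES[2][1],0,True),[(.124,.105,.01),(.03,.105,.01)],[8,16])
```

```text
[0.1273 0.5389 0.3499 0.1026 0.2572 0.1175 0.    ]
20.4 [0.63981378 0.23409601 0.20345458] [ 0.18  0.64  0.93  0.    1.58 -2.04]
rot total [ 0.0042 -0.0002  0.0031]
(0.124, 0.105, 0.01) 8 per row [0.0001, -0.0001, 0.0123] rot/row [0.0005, -0.0, 0.0004]
(0.03, 0.105, 0.01) 16 per row [0.0059, -0.0, 0.0] rot/row [0.0, 0.0, 0.0]
```

Call:
carry_out --steps '[{"travel": [0, 0, 0.0123], "rotation": [0, 0, 0]}, {"travel": [0, 0, 0.0123], "rotation": [0, 0, 0]}, {"travel": [0, 0, 0.0123], "rotation": [0, 0, 0]}, {"travel": [0, 0, 0.0123], "rotation": [0, 0, 0]}, {"travel": [0, 0, 0.0123], "rotation": [0, 0, 0]}, {"travel": [0, 0, 0.0123], "rotation": [0, 0, 0]}, {"travel": [0, 0, 0.0123], "rotation": [0, 0, 0]}, {"travel": [0, 0, 0.0123], "rotation": [0, 0, 0]}]'

```text
time_s: 21.2
position: [0.6398, 0.2329, 0.1051]
eef_rot: [-0.317, 0.948, 0.002, 0.0]
wrist_force: [0.3, -0.1, 0.9]
opening: -0.0003
```

Call:
carry_out --steps '[{"travel": [0.006, 0, 0], "rotation": [0, 0, 0]}, {"travel": [0.006, 0, 0], "rotation": [0, 0, 0]}, {"travel": [0.006, 0, 0], "rotation": [0, 0, 0]}, {"travel": [0.006, 0, 0], "rotation": [0, 0, 0]}, {"travel": [0.006, 0, 0], "rotation": [0, 0, 0]}, {"travel": [0.006, 0, 0], "rotation": [0, 0, 0]}, {"travel": [0.006, 0, 0], "rotation": [0, 0, 0]}, {"travel": [0.006, 0, 0], "rotation": [0, 0, 0]}]'

```text
time_s: 22.0
position: [0.6011, 0.2038, 0.1062]
eef_rot: [-0.318, 0.948, 0.002, 0.0]
wrist_force: [0.5, 0.6, 0.4]
opening: -0.0
```

Call:
carry_out --steps '[{"travel": [0.006, 0, 0], "rotation": [0, 0, 0]}, {"travel": [0.006, 0, 0], "rotation": [0, 0, 0]}, {"travel": [0.006, 0, 0], "rotation": [0, 0, 0]}, {"travel": [0.006, 0, 0], "rotation": [0, 0, 0]}, {"travel": [0.006, 0, 0], "rotation": [0, 0, 0]}, {"travel": [0.004, 0, 0], "rotation": [0, 0, 0]}, {"travel": [0.003, 0, 0], "rotation": [0, 0, 0]}, {"travel": [0.003, 0, 0], "rotation": [0, 0, 0]}]'

```text
time_s: 22.8
position: [0.5694, 0.1799, 0.1061]
eef_rot: [-0.318, 0.948, 0.002, 0.0]
wrist_force: [-0.0, 0.5, 1.2]
opening: 0.0003
```

Run:
```python
from seg import *
from rig import grab_frame
p0,R0,s=cur();print(s['time_s'],p0,s['wrist_force'].round(1))
p,d=grab_frame("scene");cv2.imwrite("pics/scene10.png",p)
```

```text
[0.1273 0.5389 0.3499 0.1026 0.2572 0.1175 0.    ]
22.8 [0.569419   0.17989794 0.10606346] [-0.   0.5  1.2]
```

View pics/scene10.png

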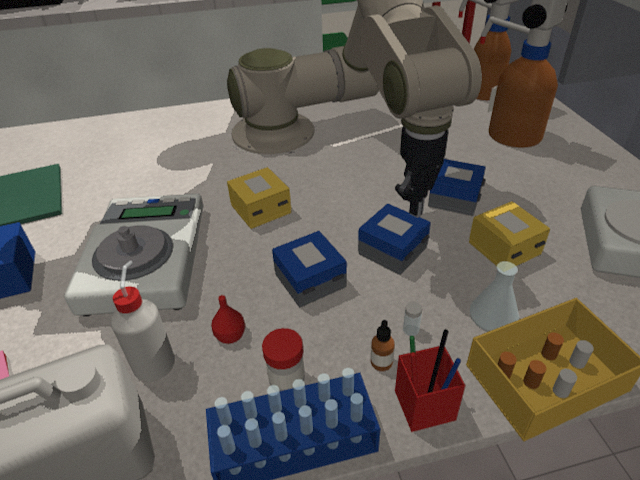

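Lid 2 looks shut at (394,237), the weight stands on the pan at (126,240), and everything else looks unmoved. I'll raise the arm and do a last check.

Call:
carry_out --steps '[{"travel": [0, 0, -0.015], "rotation": [0, 0, 0]}, {"travel": [0, 0, -0.015], "rotation": [0, 0, 0]}, {"travel": [0, 0, -0.02], "rotation": [0, 0, 0]}, {"travel": [0, 0, -0.02], "rotation": [0, 0, 0]}, {"travel": [0, 0, -0.015], "rotation": [0, 0, 0]}, {"travel": [0, 0, -0.01], "rotation": [0, 0, 0]}, {"travel": [0, 0, 0], "rotation": [0, 0, 0]}, {"travel": [0, 0, 0], "rotation": [0, 0, 0]}]'

```text
time_s: 23.65
position: [0.5694, 0.1797, 0.2003]
eef_rot: [-0.318, 0.948, 0.002, -0.0]
wrist_force: [0.4, 0.0, -0.9]
opening: -0.0001
```

Run:
```python
from seg import *
from rig import grab_frame,camera_model
p0,R0,s=cur();print(s['time_s'],p0,s['wrist_force'].round(1))
p,d=grab_frame("scene");cv2.imwrite("pics/scene11.png",p);m=camera_model("scene");W=cloud(d,m['K'],m['pose'])
z=np.load('scene0.npz');W0=cloud(z['d'],z['K'],z['T'])
for n,X in(('before',W0),('after',W)):
  for i in (1,2,3):
    (c,cc),ps=CASES[i];a=np.array([[np.cos(ps),np.sin(ps)],[-np.sin(ps),np.cos(ps)]])
    L=X.copy();L[...,:2]=(X[...,:2]-[c,cc])@a.T
    k=(np.abs(L[...,0])<.045)&(np.abs(L[...,1])<.045)&(L[...,2]>.03)&(L[...,2]<.1)
    t=L[k];A=np.c_[t[:,:2],np.ones(len(t))];f=np.linalg.lstsq(A,t[:,2],rcond=None)[0];print(n,i,k.sum(),'z',np.median(t[:,2]).round(4),'slope',f[:2].round(3))
k=(np.abs(W[...,0]-.487)<.02)&(np.abs(W[...,1]+.338)<.02)&(W[...,2]>.09)&(W[...,2]<.14);print('weight',k.sum(),np.percentile(W[k],[2,50,98],axis=0).round(4).tolist())
df=cv2.absdiff(p,z['p']).max(2);cv2.imwrite('pics/diff.png',(df>40).astype(np.uint8)*255)
```

```text
[0.1273 0.5389 0.3499 0.1026 0.2572 0.1175 0.    ]
23.65 [0.56941534 0.17968235 0.20032286] [ 0.4  0.  -0.9]
before 1 976 z 0.0675 slope [-0.001  0.001]
before 2 1395 z 0.0678 slope [ 0.001 -0.001]
before 3 1685 z 0.0681 slope [ 0.    -0.001]
after 1 967 z 0.0676 slope [-0.002  0.005]
after 2 1401 z 0.0678 slope [-0.001 -0.001]
after 3 1689 z 0.0681 slope [ 0.001 -0.002]
weight 346 [[0.4824, -0.3526, 0.0912], [0.4969, -0.3376, 0.11], [0.5047, -0.3252, 0.1258]]
```

View pics/diff.png

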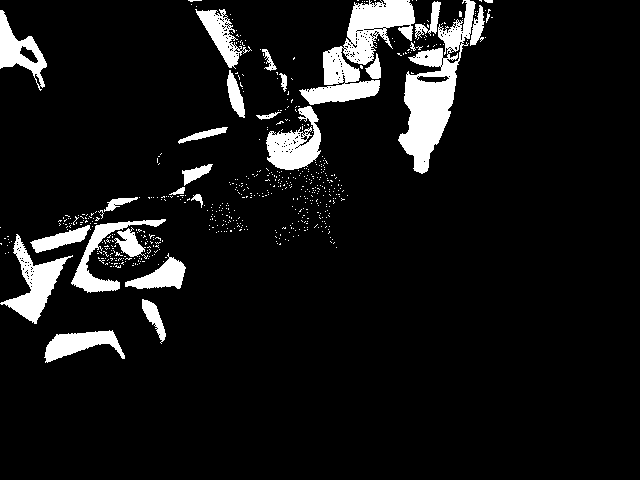

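The only differences between the before and after pictures are the arm, its shadow and the weight on the pan. All three lids lie flat at z = 0.068, so I'm handing in.

```bash
python3 -c "
from rig import env
print(env.close_job(), env.sense()['time_s'])"
```

```text
the job is handed in; nothing more can be done
the job is handed in; nothing more can be done
```

The 200 g weight is standing on the balance pan, and I handed the job in at about 24 s of the 72 s allowed. I found it in the middle of the three blue cases, the first one I opened. It measured about 30 mm wide with its top at 54 mm, and hung at roughly 2.2 N when lifted.

- **Placing:** I lowered it in half-millimetre steps until the pan carried it, then released it.
- **Lid:** I pushed the middle lid past upright from behind; it then fell shut on its own.
- **Other cases:** I never opened the other two, so the 100 g and 50 g weights are untouched.

**Last checks:**
- All three lids lie flat at 68 mm, the same as before.
- The weight stands about 1–2 mm from the pan centre, with its top at about 125 mm. That fits the pan sinking only under the weight itself.
- Comparing the scene before and after shows no change except the arm, its shadow and the weight.
- The arm was clear of everything at the end.

**What disagreed:** My first approach to the middle lid ran into the last joint's limit, so I backed off without touching anything and came in at a different angle. While sliding under the lip I felt a brief contact of about 2.4 N. Force readings wandered by 0.5 to 1 N, so I also used depth to judge contact with the pan.

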